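Get the stamp from behind the pots

TASK

Clear the green-lidded pot, the red-lidded tin and the glue stick off the stamp station and stand all three on the grey side mat. Then fetch the wooden stamp from behind them and stand it in the middle of the ink pad, its long side along the pad's long side. Last, put the pot, the tin and the glue stick back upright, each just where it stood before, without tipping any of them over or disturbing the tape roll and the metal vial.

Things in the scene. Friction and masses are not known exactly. Their poses are not given: they have to be found in the camera images.
- talc_mid (a point): white pot with green screw lid, standing, loose; body 62 mm in diameter, lid 66 mm in diameter from 62 mm up to the top at 78 mm. Point: its centre, 39 mm above its underside; z is its axis. It stands on the station to the left or right of the stamp (may be swapped with the tin); the spot where it stands at the start is the spot to which it must return.
- tin_mid (a point): low tin with red lid, standing, loose; body 52 mm in diameter, lid 55 mm in diameter from 34 mm up to the top at 50 mm. Point: its centre, 25 mm above its underside; z is its axis. It stands on the other side of the stamp; its spot at the start is the spot to which it must return.
- glue_mid (a point): white and green glue stick, standing, loose; 29 mm in diameter, 102 mm high. Point: its centre, 51 mm above its underside; z is its axis. It stands in front of the stamp; its spot at the start is the spot to which it must return.
- stamp_mid (a point): light wooden hand stamp, standing, loose; base 22 (x) x 60 (y) mm and 22 mm high, on it an upright grip 12 (x) x 50 (y) mm up to 51 mm. Point: its centre, 25.5 mm above its underside; x short side, y long side, z up. At the start it stands at the back of the station, long side across, between the pot and the tin and about 8 mm before the stop plate.
- station: fixed stamp station: plate with black rubber top, 160 (x) x 250 (y) mm, top 6 mm above the worktop; at its back an upright metal stop plate, 90 mm wide (y), face at x = +59 mm, top 59 mm above the worktop. Origin: middle of its underside; x points to the back. At the start the stamp stands near x, y = 40, 0 mm, pot and tin near 28, +-75 mm, glue stick near -9, 0 mm.
- side_mat: fixed plain grey mat, the side area, 250 (x) x 180 (y) x 3 mm, empty at the start. Origin: middle of its underside; x along the long side. It may lie to the left or right of the station.
- pad_top (a point): fixed closed ink pad with grey lid, black below, 57 (x) x 87 (y) x 19 mm. Point: middle of the top of its lid, 19 mm above the worktop; y along the long side. It lies on the side of the station away from the mat.
- tape: roll of masking tape lying flat, loose, 104 mm in diameter, 24 mm high; bystander, leave alone. Origin: middle of its underside.
- vial: small metal vial with cap lying on its side, loose, 16 mm in diameter and 57 mm long; bystander, leave alone. Origin: middle of its underside.

How it is judged:
On the way, in this order (a step that is already met when the one before it is completed fails the run):
1. the pot, the tin and the glue stick stand upright on the side mat, all three at once and released (x of talc_mid in the frame of side_mat between -0.125 and 0.125 m and y of talc_mid in the frame of side_mat between -0.09 and 0.09 m and height (world z) of talc_mid below 0.048 m and angle between each of talc_mid, tin_mid, glue_mid's own z axis and vertical below 0.1 rad and x of tin_mid in the frame of side_mat between -0.125 and 0.125 m and y of tin_mid in the frame of side_mat between -0.09 and 0.09 m and height (world z) of tin_mid below 0.034 m and x of glue_mid in the frame of side_mat between -0.125 and 0.125 m and y of glue_mid in the frame of side_mat between -0.09 and 0.09 m and height (world z) of glue_mid below 0.06 m and contact force between the fingers and talc below 0.3 N and contact force between the fingers and tin below 0.3 N and contact force between the fingers and glue below 0.3 N and contact force between the fingers and stamp below 0.3 N), for 0.2 s.
2. the stamp stands released in the middle of the ink pad, along it, while the three still stand on the mat (all of step 1 and horizontal distance between stamp_mid and pad_top below 0.015 m and angle between the y axis of stamp_mid and the y axis of pad_top, either way round below 0.2 rad and angle between stamp_mid's own z axis and vertical below 0.1 rad and height (world z) of stamp_mid between 0.0385 and 0.0505 m), for 0.2 s.
At the end, for the whole second after the job is handed in: the stamp stands upright on the ink pad, within 15 mm of its middle and its long side within 0.2 rad of the pad's; the pot, the tin and the glue stick stand upright within 15 mm of where each stood at the start; all released and at rest (horizontal distance between stamp_mid and pad_top below 0.015 m and angle between the y axis of stamp_mid and the y axis of pad_top, either way round below 0.2 rad and angle between each of stamp_mid, talc_mid, tin_mid, glue_mid's own z axis and vertical below 0.1 rad and height (world z) of stamp_mid between 0.0385 and 0.0505 m and distance of each of talc_mid, tin_mid, glue_mid from where it was at the start of the episode below 0.015 m and linear speed of each of talc, tin, glue, stamp below 0.03 m/s and angular speed of each of talc, tin, glue, stamp below 0.5 rad/s and contact force between the fingers and talc below 0.3 N and contact force between the fingers and tin below 0.3 N and contact force between the fingers and glue below 0.3 N and contact force between the fingers and stamp below 0.3 N); the robot touches nothing.
It fails at once if the pot, tin, glue stick or stamp is tipped over (angle between any of talc_mid, tin_mid, glue_mid, stamp_mid's own z axis and vertical above 0.6 rad).
It fails at once if the tape roll or the metal vial is moved more than 15 mm (distance of any of tape, vial from where it was at the start of the episode above 0.015 m).
It also fails if it takes over 136 s, if anything falls off the work surface, if the arm or the gripper's body presses on something with over 40 N, if the wrist force passes 120 N, or if a joint passes its speed limit or range.

ROBOT

A 6-joint arm with a two-finger parallel gripper is mounted at the origin on a cart in front of the work surface, level with it; the furniture and walls round the work are solid. World frame = base frame: x ahead of the robot, y to its left, z up, the work surface at z = 0. Lengths are in m, angles in rad, forces in N, time in s.
With the tool pointing down it reaches from about 0.275 to 1 m from the base axis. Payload 8.4 kg.
Tool frame: the origin (TCP) lies at the centre of the arm's flange, where the gripper is bolted on; the fingertips stand 173 mm ahead of it and the grasp point (between the pads) lies 155 mm ahead of it; z points along the fingers, y is the direction in which the jaws open and shut (so a half turn about z gives the same grasp; the last joint's range is limited). The gripper opens to 85 mm and grips with 20 to 120 N. Pads are 22 mm wide; open, the fingers measure 114 mm over their backs; the gripper's body (76 mm by 85 mm) begins 54 mm behind the grasp point. The pads swing forward as they close: fully open they stand 13 mm farther back than shut.
Start: joints at [1.27, 0.353, 1.633, -0, 1.155, -0.002], TCP at [0.184, 0.597, 0.405] pointing down, gripper open.
Joint ranges: [-2.63, 2.63], [-0.92, 2.1], [0.06, 2.66], [-1.3, 4.44], [0, 2.69], [-3.02, 3.02]. Speed limits (rad/s): [2.22, 2.22, 2.79, 3.14, 3.14, 3.14].

INTERFACE

Orientations are given as a unit quaternion [x, y, z, w].
In Python, from workcell import env gives the robot as it stands. The module is installed in compiled form; this text tells all that it offers.
- The arm moves only by the tool drive_tool, never from a script. Its argument "targets" is a list of rows, each an object of numbers: "grip": the gripper command: -1 is shut, 1 is fully open, values between are in proportion; "x", "y", "z": the shift along the tool's x, y, z as a fraction of full scale; "wx", "wy", "wz": the turn, a rotation vector about the tool's x, y, z as a fraction of full scale. A call has 1 to 10 rows; each row shifts and turns the commanded pose from where the row before left it, along the tool's axes as they then stand; what a row does not reach is not made up. Full scale, the value 1, is 50 cm for a shift and pi rad for a turn. A row lasts 1/12 s, in which the tool goes at most 41.7 mm and 7.16 degrees, less where a joint would pass 70% of its speed; a pose out of reach is approached as far as the arm can. A call with a number of a shift or a turn outside -1 to 1 is refused whole. A call with a gripper value outside its range is refused whole. The fingers move at their own pace and stop on an object; "squeeze" is the grip in N (left out, the last holds). Time passes only in rows, so rows that do not move let the fingers close. It gives the time, the measured TCP pose, the force and the opening at its end, in the units of the state.
- env.get_obs(): the state, without advancing time (a new reading comes with each control period).
- env.read_camera(name): name is "side" or "top"; returns a dict with "color" (420x560x3 uint8, red, green, blue), "camera_matrix" (3x3 intrinsics, pixels), "k1" (the pictures are not rectified: a ray, as slopes to the right and down, at radius r is drawn at 1 + k1 r^2 times it, then the intrinsics apply), "R" (3x3) and "t" (3): a world point X has camera coordinates R X + t. Camera axes: x right, y down, z forward; pixel columns grow to the right and rows downward; lengths in m; the calibration is good to about 2 mm. A picture is of the moment at which its call begins. There is no depth.
- env.job_done(): hands the job in, once; it reports no verdict.
The state is a dict: "time_s": time; "q": joint angles; "qd": joint speeds; "joint_efforts": joint torques, N m; "position": TCP position; "orientation": TCP orientation; "ft_force": force on the tool from outside, world axes, zero at the start; "moment": the same for the moment, N m; "width": finger opening in m.
Only numpy, scipy, OpenCV 4.12 (cv2) and the standard library are available. Lean on these libraries where they do the work, as an engineer would, in place of code of your own. Each camera call takes 0.05 s, during which the arm holds its last target.

## Working session

There is one attempt and no reset: what is moved stays moved. The work goes in short steps, Python scripts to look and compute and a tool call to move; the robot and the scene stay as the last step left them, time stands still between calls to the robot, and variables do not carry over. Pictures are saved under pics/ and viewed, and the job is handed in when it is done.

Besides the shell and the picture viewer there is one more tool, called by a JSON object that holds its "method" and its "body". drive_tool: Moves the arm, as the interface text tells. Its arguments: {"type":"object","properties":{"targets":{"type":"array","items":{"type":"object","properties":{"grip":{"type":"number"},"x":{"type":"number","minimum":-1,"maximum":1},"y":{"type":"number","minimum":-1,"maximum":1},"z":{"type":"number","minimum":-1,"maximum":1},"wx":{"type":"number","minimum":-1,"maximum":1},"wy":{"type":"number","minimum":-1,"maximum":1},"wz":{"type":"number","minimum":-1,"maximum":1}}}},"squeeze":{"type":"number"}},"required":["targets"]}

```bash
mkdir -p pics
cat > h.py <<'E'
import numpy as np, cv2
from workcell import env
def snap(n,f):
    c=env.read_camera(n); cv2.imwrite(f,c["color"][:,:,::-1]); return c
def ray(c,u,v):
    K=np.array(c["camera_matrix"]);k=c["k1"]
    x=(u-K[0,2])/K[0,0];y=(v-K[1,2])/K[1,1]
    rd=np.hypot(x,y);r=rd
    for _ in range(30): r=rd/(1+k*r*r)
    s=r/rd if rd>0 else 1
    R=np.array(c["R"]);t=np.array(c["t"])
    return -R.T@t, R.T@np.array([x*s,y*s,1])
def onz(c,u,v,z):
    o,d=ray(c,u,v); return o+d*(z-o[2])/d[2]
def proj(c,X):
    K=np.array(c["camera_matrix"]);p=np.array(c["R"])@np.array(X)+np.array(c["t"])
    x,y=p[0]/p[2],p[1]/p[2];f=1+c["k1"]*(x*x+y*y)
    return K[0,0]*x*f+K[0,2],K[1,1]*y*f+K[1,2]
E
python3 - <<'E'
from h import *
for n in("side","top"):
    c=snap(n,f"pics/{n}0.png"); print(n,c["camera_matrix"],c["k1"],-np.array(c["R"]).T@c["t"],c["R"])
print(env.get_obs())
E
```

```text
side [[401.20705997   0.         278.60484729]
 [  0.         401.20705997 210.19245241]
 [  0.           0.           1.        ]] -0.007106832910857377 [ 0.37465708 -0.70270003  0.61742957] [[ 0.95135864 -0.30785877 -0.01181981]
 [-0.19241057 -0.5637572  -0.80321603]
 [ 0.2406136   0.76642077 -0.59557057]]
top [[437.82453091   0.         278.48167431]
 [  0.         437.82453091 198.2796962 ]
 [  0.           0.           1.        ]] -0.018955646204127916 [ 0.51100099 -0.01196744  1.13020107] [[-0.01883862 -0.99961279 -0.02047871]
 [-0.99676726  0.02037714 -0.07771616]
 [ 0.07810337  0.01894845 -0.99676518]]
{'time_s': 0.1, 'q': array([ 1.26961008e+00,  3.53621845e-01,  1.63405202e+00,  4.00144684e-06,
        1.15516512e+00, -2.39850536e-03]), 'qd': array([ 0.00014638, -0.00072379, -0.00094242, -0.00087607, -0.00031568,
       -0.00079854]), 'joint_efforts': array([-9.79368851e-04, -6.06351614e+01, -3.42818534e+01, -2.26650656e-06,
        3.97606927e-03,  2.32176757e-05]), 'position': array([0.1839161 , 0.59712063, 0.40401309]), 'orientation': array([ 1.48839554e-01,  9.88861162e-01, -6.15724884e-04, -9.60380084e-05]), 'ft_force': array([0.06034806, 0.24587924, 0.490853  ]), 'moment': array([-0.03986545,  0.00774934,  0.05012752]), 'width': 0.08504611780698365}
```

```bash
ls pics
```

```text
side0.png
top0.png
```

View pics/top0.png

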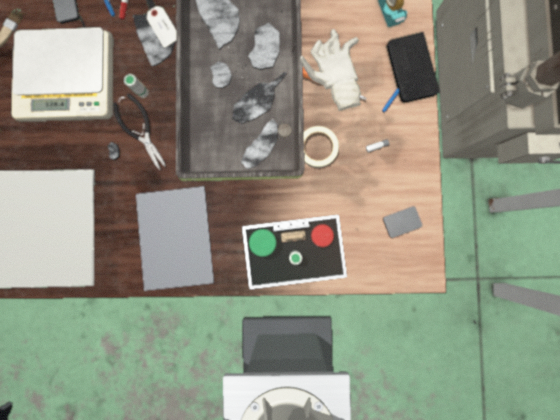

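View pics/side0.png

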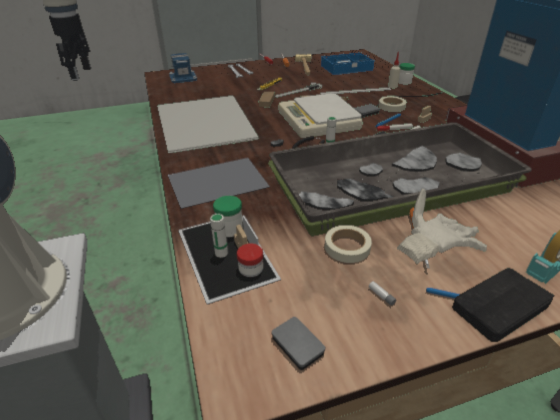

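Run:
```python
from h import *
i=cv2.imread("pics/top0.png")
cv2.imwrite("pics/t0a.png",cv2.resize(i[205:300,230:360],None,fx=6,fy=6,interpolation=cv2.INTER_CUBIC))
cv2.imwrite("pics/t0b.png",cv2.resize(i[180:300,125:225],None,fx=5,fy=5,interpolation=cv2.INTER_CUBIC))
cv2.imwrite("pics/t0c.png",cv2.resize(i[195:250,370:440],None,fx=10,fy=10,interpolation=cv2.INTER_CUBIC))
i=cv2.imread("pics/side0.png")
cv2.imwrite("pics/s0a.png",cv2.resize(i[185:305,170:290],None,fx=5,fy=5,interpolation=cv2.INTER_CUBIC))
```

```text
(no output)
```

View pics/t0a.png

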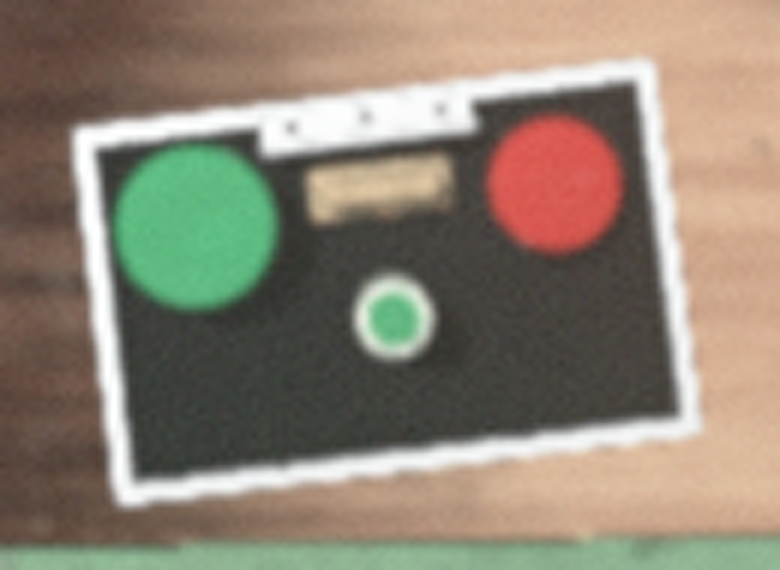

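View pics/t0b.png

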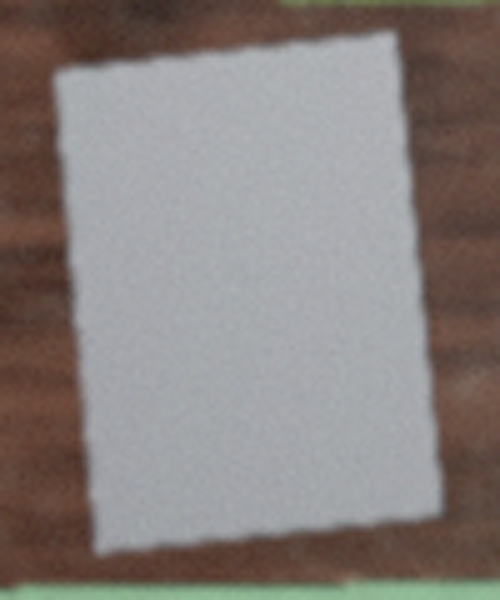

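View pics/t0c.png

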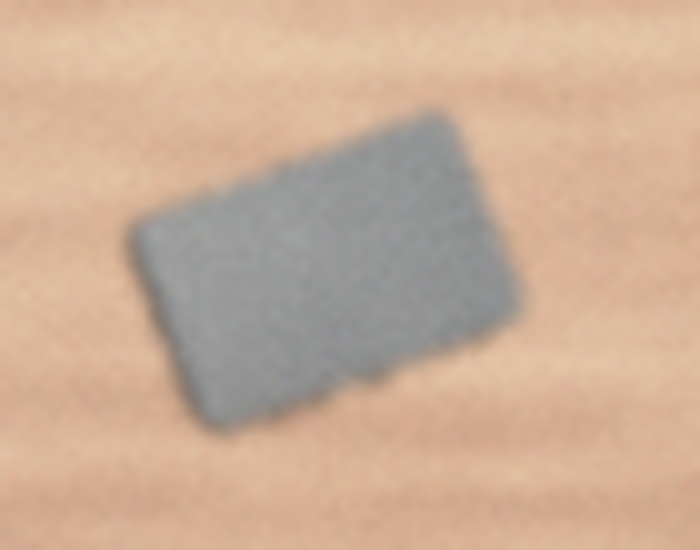

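View pics/s0a.png

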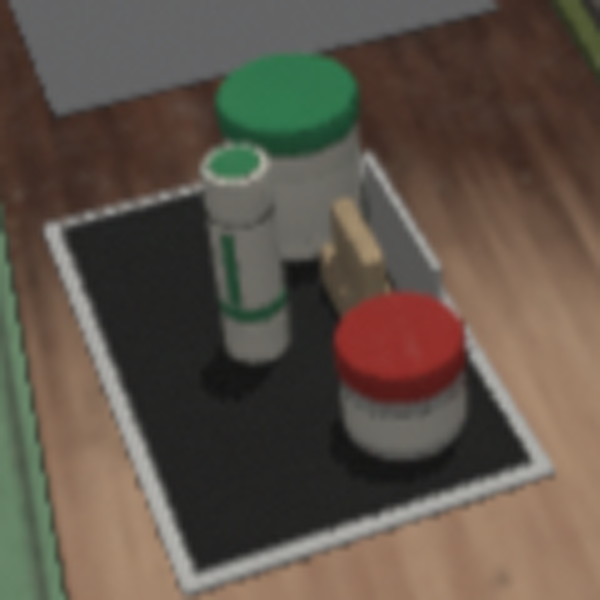

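Run:
```python
from h import *
c=env.read_camera("top"); s=env.read_camera("side")
def P(x,y,u0,v0,f,z,c=c): return onz(c,u0+(x+.5)/f-.5,v0+(y+.5)/f-.5,z)
A=lambda x,y,z:P(x,y,230,205,6,z)
S=lambda x,y,z:P(x,y,170,185,5,z,s)
st=[A(*p,.006) for p in((73,130),(655,60),(700,432),(118,505))]
def rect(q):
    q=np.array(q);m=q.mean(0);e=(q[0]+q[3]-q[1]-q[2])/2;f=(q[0]+q[1]-q[2]-q[3])/2
    print("ctr",m.round(4),"y-len",np.linalg.norm(e),"ang y",np.arctan2(-e[0],e[1]),"x-len",np.linalg.norm(f),"ang x",np.arctan2(f[1],f[0]))
    return m,np.arctan2(f[1],f[0])
m,a=rect(st)
m2,a2=rect([S(*p,.006) for p in((45,228),(188,592),(552,468),(370,155))][0:1]+[S(188,592,.006),S(552,468,.006),S(370,155,.006)])
ob={"pot":(A(196,227,.084),S(287,98,.084)),"tin":(A(555,184,.056),S(399,338,.056)),"glue":(A(394,317,.108),S(236,165,.108)),"stampgrip":(A(380,187,.057),S(357,230,.057))}
R=np.array([[np.cos(a),np.sin(a)],[-np.sin(a),np.cos(a)]])
for k,v in ob.items():
    print(k,[ (w[:2].round(4), (R@(w[:2]-m[:2])).round(4)) for w in v])
for n,l in(("stop",((262,157),(478,132))),):
    for p in l: print(A(*p,.059))
rect([P(*p,125,180,5,.003) for p in((55,72),(397,33),(441,516),(96,552))])
rect([P(*p,370,195,10,.019) for p in((133,222),(440,108),(522,305),(212,432))])
for n,p,z in(("tape",(321,146),.024),("vial",(377,146),.012)): print(n,onz(c,*p,z))
# tray near edge
for p in((178,178),(302,176)):print(onz(c,*p,.05))
```

```text
ctr [ 0.4624 -0.0274  0.006 ] y-len 0.24933680795498073 ang y 0.10338846787498071 x-len 0.1590077829389884 ang x 0.09920776226400808
ctr [ 0.4617 -0.032   0.006 ] y-len 0.2409987629722969 ang y 0.09749513587283692 x-len 0.15954599388721294 ang x -3.067600777622774
pot [(array([0.4884, 0.0486]), array([0.0334, 0.073 ])), (array([0.4856, 0.0437]), array([0.0302, 0.0685]))]
tin [(array([ 0.5025, -0.0963]), array([ 0.0331, -0.0725])), (array([ 0.4997, -0.0991]), array([ 0.03 , -0.075]))]
glue [(array([ 0.4529, -0.0288]), array([-0.0096, -0.0004])), (array([ 0.4504, -0.0302]), array([-0.0122, -0.0015]))]
stampgrip [(array([ 0.5026, -0.0251]), array([ 0.0403, -0.0016])), (array([ 0.4996, -0.0265]), array([ 0.0371, -0.0027]))]
[0.51570088 0.02266648 0.059     ]
[ 0.52416747 -0.06534914  0.059     ]
ctr [0.5024 0.2812 0.003 ] y-len 0.17934940372525857 ang y 0.09006570288811823 x-len 0.2490539657222198 ang x 0.08781190499142988
ctr [ 0.5336 -0.3023  0.019 ] y-len 0.08401608841234694 ang y 0.35025689535575066 x-len 0.054827808520049606 ang x 0.33868901541582636
tape [ 0.72939519 -0.10208116  0.024     ]
vial [ 0.72856648 -0.24719291  0.012     ]
[0.65159062 0.25867492 0.05      ]
[ 0.64991758 -0.05086439  0.05      ]
```

```bash
cat > pl.py <<'E'
import sys; from h import *
from scipy.spatial.transform import Rotation as Ro
def plan(x,y,z,phi=None,q=None):
    o=env.get_obs(); M=Ro.from_quat(o["orientation"]).as_matrix()
    ph=np.arctan2(M[1,1],M[0,1]); 
    tilt=M[:,2]
    print("t",round(o["time_s"],2),"pos",o["position"].round(4),"phi",round(ph,4),"tilt",tilt[:2].round(4),"w",round(o["width"],4),"F",np.round(o["ft_force"],1))
    if phi is not None:
        print(" wz total frac",round(-(phi-ph)/np.pi,4)," rows>=",np.ceil(abs(phi-ph)/.124))
        ph=phi
    M=np.array([[np.sin(ph),np.cos(ph),0],[-np.cos(ph),np.sin(ph),0],[0,0,-1]])
    d=M.T@(np.array([x,y,z])-o["position"])
    print(" shift frac",(d/.5).round(4)," rows>=",np.ceil(np.linalg.norm(d)/.041))
if __name__=="__main__": plan(*[float(a) for a in sys.argv[1:]])
E
python3 pl.py .4517 -.0295 .405 1.67
```

```text
t 0.2 pos [0.1839 0.5972 0.4042] phi 1.272 tilt [-0.0002 -0.0008] w 0.0853 F [ 0.1  0.1 -0.5]
 wz total frac -0.1267  rows>= 4.0
 shift frac [ 0.4087 -1.3002 -0.0015]  rows>= 17.0
```

```bash
sed -i 's/\[np.sin(ph),np.cos(ph),0\],\[-np.cos(ph),np.sin(ph),0\]/[-np.sin(ph),np.cos(ph),0],[np.cos(ph),np.sin(ph),0]/' pl.py
python3 pl.py .4517 -.0295 .405 1.67
```

```text
t 0.2 pos [0.1839 0.5972 0.4042] phi 1.272 tilt [-0.0002 -0.0008] w 0.0853 F [ 0.1  0.1 -0.5]
 wz total frac -0.1267  rows>= 4.0
 shift frac [-0.4087 -1.3002 -0.0015]  rows>= 17.0
```

{"method": "drive_tool", "body": {"targets": [{"grip": 0.2,"wz": -0.0317},{"grip": 0.2,"wz": -0.0317},{"grip": 0.2,"wz": -0.0317},{"grip": 0.2,"wz": -0.0317}], "squeeze": 30}}

```text
$.targets[0]: bad value
```

```bash
python3 pl.py .4517 -.0295 .405 1.67
```

```text
t 0.2 pos [0.1839 0.5972 0.4042] phi 1.272 tilt [-0.0002 -0.0008] w 0.0853 F [ 0.1  0.1 -0.5]
 wz total frac -0.1267  rows>= 4.0
 shift frac [-0.4087 -1.3002 -0.0015]  rows>= 17.0
```

{"method": "drive_tool", "body": {"targets": [{"x": 0,"y": 0,"z": 0,"wx": 0,"wy": 0,"wz": -0.0317,"grip": 0.2},{"x": 0,"y": 0,"z": 0,"wx": 0,"wy": 0,"wz": -0.0317,"grip": 0.2},{"x": 0,"y": 0,"z": 0,"wx": 0,"wy": 0,"wz": -0.0317,"grip": 0.2},{"x": 0,"y": 0,"z": 0,"wx": 0,"wy": 0,"wz": -0.0317,"grip": 0.2}], "squeeze": 30}}

```text
time_s: 0.53
position: [0.184, 0.5972, 0.4045]
orientation: [-0.052, 0.999, -0.0, -0.0]
ft_force: [0.3, -0.5, -0.5]
width: 0.0511
```

```bash
python3 pl.py .4517 -.0295 .405 1.67
```

```text
t 0.53 pos [0.184  0.5972 0.4045] phi 1.6753 tilt [-0.0001 -0.0004] w 0.0511 F [ 0.3 -0.5 -0.5]
 wz total frac 0.0017  rows>= 1.0
 shift frac [-4.0870e-01 -1.3003e+00 -1.1000e-03]  rows>= 17.0
```

{"method": "drive_tool", "body": {"targets": [{"x": -0.0227,"y": -0.0722,"z": 0,"wx": 0,"wy": 0,"wz": 0,"grip": 0.2},{"x": -0.0227,"y": -0.0722,"z": 0,"wx": 0,"wy": 0,"wz": 0,"grip": 0.2},{"x": -0.0227,"y": -0.0722,"z": 0,"wx": 0,"wy": 0,"wz": 0,"grip": 0.2},{"x": -0.0227,"y": -0.0722,"z": 0,"wx": 0,"wy": 0,"wz": 0,"grip": 0.2},{"x": -0.0227,"y": -0.0722,"z": 0,"wx": 0,"wy": 0,"wz": 0,"grip": 0.2},{"x": -0.0227,"y": -0.0722,"z": 0,"wx": 0,"wy": 0,"wz": 0,"grip": 0.2},{"x": -0.0227,"y": -0.0722,"z": 0,"wx": 0,"wy": 0,"wz": 0,"grip": 0.2},{"x": -0.0227,"y": -0.0722,"z": 0,"wx": 0,"wy": 0,"wz": 0,"grip": 0.2},{"x": -0.0227,"y": -0.0722,"z": 0,"wx": 0,"wy": 0,"wz": 0,"grip": 0.2},{"x": -0.0227,"y": -0.0722,"z": 0,"wx": 0,"wy": 0,"wz": 0,"grip": 0.2}]}}

```text
time_s: 1.37
position: [0.3329, 0.2477, 0.4048]
orientation: [-0.05, 0.999, 0.0, 0.0]
ft_force: [0.5, -0.3, -0.2]
width: 0.0514
```

{"method": "drive_tool", "body": {"targets": [{"x": -0.0227,"y": -0.0722,"z": 0,"wx": 0,"wy": 0,"wz": 0,"grip": 0.2},{"x": -0.0227,"y": -0.0722,"z": 0,"wx": 0,"wy": 0,"wz": 0,"grip": 0.2},{"x": -0.0227,"y": -0.0722,"z": 0,"wx": 0,"wy": 0,"wz": 0,"grip": 0.2},{"x": -0.0227,"y": -0.0722,"z": 0,"wx": 0,"wy": 0,"wz": 0,"grip": 0.2},{"x": -0.0227,"y": -0.0722,"z": 0,"wx": 0,"wy": 0,"wz": 0,"grip": 0.2},{"x": -0.0227,"y": -0.0722,"z": 0,"wx": 0,"wy": 0,"wz": 0,"grip": 0.2},{"x": -0.0227,"y": -0.0722,"z": 0,"wx": 0,"wy": 0,"wz": 0,"grip": 0.2},{"x": 0,"y": 0,"z": 0,"wx": 0,"wy": 0,"wz": 0,"grip": 0.2}]}}

```text
time_s: 2.03
position: [0.4389, 0.0012, 0.405]
orientation: [-0.048, 0.999, -0.001, 0.001]
ft_force: [0.7, 1.0, 0.6]
width: 0.0513
```

```bash
python3 pl.py .4517 -.0295 .235 1.67
```

```text
t 2.03 pos [0.4389 0.0012 0.405 ] phi 1.6666 tilt [ 0.0021 -0.0019] w 0.0513 F [0.7 1.  0.6]
 wz total frac -0.0011  rows>= 1.0
 shift frac [-0.0194 -0.0636  0.3401]  rows>= 5.0
```

{"method": "drive_tool", "body": {"targets": [{"x": -0.0194,"y": -0.0636,"z": 0,"wx": 0,"wy": 0,"wz": 0,"grip": 0.2},{"x": 0,"y": 0,"z": 0.07,"wx": 0,"wy": 0,"wz": 0,"grip": 0.2},{"x": 0,"y": 0,"z": 0.07,"wx": 0,"wy": 0,"wz": 0,"grip": 0.2},{"x": 0,"y": 0,"z": 0.07,"wx": 0,"wy": 0,"wz": 0,"grip": 0.2},{"x": 0,"y": 0,"z": 0,"wx": 0,"wy": 0,"wz": 0,"grip": 0.2}]}}

```text
time_s: 2.45
position: [0.4472, -0.0248, 0.2947]
orientation: [-0.049, 0.999, 0.001, -0.005]
ft_force: [-1.2, 0.2, -1.6]
width: 0.0509
```

```bash
python3 pl.py .4517 -.0295 .235 1.67
python3 - <<'E'
from h import *
c=snap("top","pics/a.png"); s=snap("side","pics/b.png")
a=cv2.imread("pics/a.png");b=cv2.imread("pics/b.png")
cv2.imwrite("pics/ab.png",np.hstack([cv2.resize(b[120:300,150:300],None,fx=2.8,fy=2.8),cv2.resize(a[180:300,225:345],None,fx=2.8,fy=2.8,)[:504]if 0 else cv2.resize(a[170:300,230:338],(419,504))]))
E
```

```text
t 2.45 pos [ 0.4472 -0.0248  0.2947] phi 1.6698 tilt [-0.0093  0.0006] w 0.0509 F [-1.2  0.2 -1.6]
 wz total frac -0.0001  rows>= 1.0
 shift frac [-0.0081 -0.0103  0.1194]  rows>= 2.0
```

View pics/ab.png

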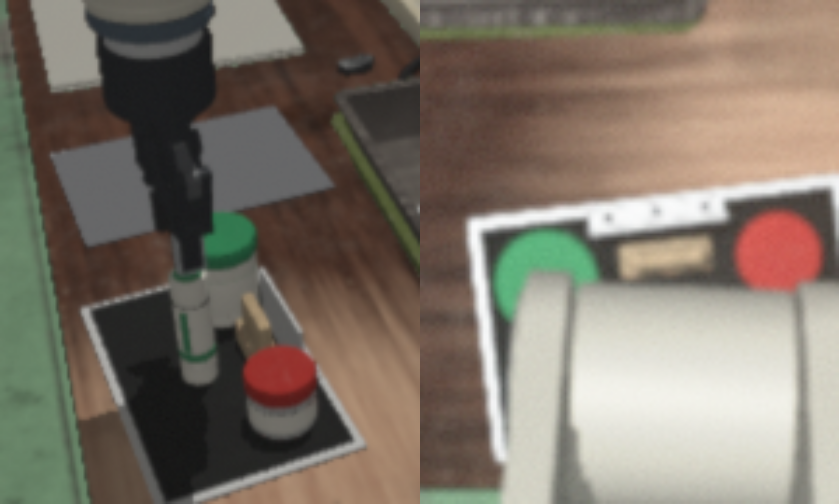

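```bash
python3 pl.py .4517 -.0295 .235 1.67
```

```text
t 2.55 pos [ 0.4495 -0.0247  0.2995] phi 1.6705 tilt [-0.0031  0.0002] w 0.0512 F [ 0.7 -0.4  0.9]
 wz total frac 0.0001  rows>= 1.0
 shift frac [-0.0035 -0.01    0.1289]  rows>= 2.0
```

{"method": "drive_tool", "body": {"targets": [{"x": -0.0025,"y": -0.01,"z": 0,"wx": 0,"wy": 0,"wz": 0,"grip": 0.2},{"x": 0,"y": 0,"z": 0.05,"wx": 0,"wy": 0,"wz": 0,"grip": 0.2},{"x": 0,"y": 0,"z": 0.05,"wx": 0,"wy": 0,"wz": 0,"grip": 0.2},{"x": 0,"y": 0,"z": 0.03,"wx": 0,"wy": 0,"wz": 0,"grip": 0.2},{"x": 0,"y": 0,"z": 0,"wx": 0,"wy": 0,"wz": 0,"grip": 0.2},{"x": 0,"y": 0,"z": 0,"wx": 0,"wy": 0,"wz": 0,"grip": 0.2}]}}

```text
time_s: 3.05
position: [0.4524, -0.0298, 0.2361]
orientation: [-0.05, 0.999, -0.0, 0.001]
ft_force: [0.5, 0.3, 0.9]
width: 0.0513
```

```bash
python3 pl.py .4517 -.0295 .235 1.67
python3 - <<'E'
from h import *
s=snap("side","pics/b.png")
b=cv2.imread("pics/b.png")
cv2.imwrite("pics/b2.png",cv2.resize(b[120:290,160:300],None,fx=3.5,fy=3.5,interpolation=cv2.INTER_CUBIC))
E
```

```text
t 3.05 pos [ 0.4524 -0.0298  0.2361] phi 1.6706 tilt [ 0.0015 -0.0001] w 0.0513 F [0.5 0.3 0.9]
 wz total frac 0.0002  rows>= 1.0
 shift frac [0.0013 0.0007 0.0022]  rows>= 1.0
```

View pics/b2.png

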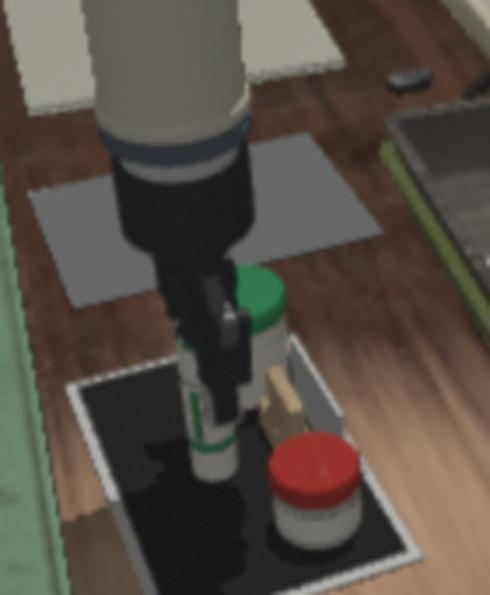

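{"method": "drive_tool", "body": {"targets": [{"x": 0,"y": 0,"z": 0,"wx": 0,"wy": 0,"wz": 0,"grip": -1},{"x": 0,"y": 0,"z": 0,"wx": 0,"wy": 0,"wz": 0,"grip": -1},{"x": 0,"y": 0,"z": 0,"wx": 0,"wy": 0,"wz": 0,"grip": -1},{"x": 0,"y": 0,"z": 0,"wx": 0,"wy": 0,"wz": 0,"grip": -1},{"x": 0,"y": 0,"z": 0,"wx": 0,"wy": 0,"wz": 0,"grip": -1},{"x": 0,"y": 0,"z": 0,"wx": 0,"wy": 0,"wz": 0,"grip": -1}]}}

```text
time_s: 3.6
position: [0.4523, -0.0297, 0.2361]
orientation: [-0.05, 0.999, -0.0, 0.001]
ft_force: [-0.3, -0.2, 9.8]
width: 0.0286
```

```bash
python3 pl.py .4517 -.0295 .35 1.67;  python3 pl.py .425 .28 .35 1.67
```

```text
t 3.6 pos [ 0.4523 -0.0297  0.2361] phi 1.6704 tilt [ 0.0027 -0.0002] w 0.0286 F [-0.3 -0.2  9.8]
 wz total frac 0.0001  rows>= 1.0
 shift frac [ 0.0012  0.0006 -0.2279]  rows>= 3.0
t 3.6 pos [ 0.4523 -0.0297  0.2361] phi 1.6704 tilt [ 0.0027 -0.0002] w 0.0286 F [-0.3 -0.2  9.8]
 wz total frac 0.0001  rows>= 1.0
 shift frac [-0.0069  0.6218 -0.2279]  rows>= 9.0
```

{"method": "drive_tool", "body": {"targets": [{"x": 0,"y": 0,"z": -0.04,"wx": 0,"wy": 0,"wz": 0,"grip": -1},{"x": 0,"y": 0,"z": -0.07,"wx": 0,"wy": 0,"wz": 0,"grip": -1},{"x": 0,"y": 0,"z": -0.07,"wx": 0,"wy": 0,"wz": 0,"grip": -1},{"x": 0,"y": 0,"z": -0.04,"wx": 0,"wy": 0,"wz": 0,"grip": -1},{"x": 0,"y": 0.04,"z": 0,"wx": 0,"wy": 0,"wz": 0,"grip": -1},{"x": 0,"y": 0.07,"z": 0,"wx": 0,"wy": 0,"wz": 0,"grip": -1},{"x": 0,"y": 0.07,"z": 0,"wx": 0,"wy": 0,"wz": 0,"grip": -1},{"x": 0,"y": 0.07,"z": 0,"wx": 0,"wy": 0,"wz": 0,"grip": -1},{"x": 0,"y": 0.07,"z": 0,"wx": 0,"wy": 0,"wz": 0,"grip": -1},{"x": 0,"y": 0.07,"z": 0,"wx": 0,"wy": 0,"wz": 0,"grip": -1}]}}

```text
time_s: 4.43
position: [0.4316, 0.1659, 0.3455]
orientation: [-0.05, 0.999, 0.0, 0.001]
ft_force: [0.8, -0.9, -0.1]
width: 0.0283
```

{"method": "drive_tool", "body": {"targets": [{"x": 0,"y": 0.07,"z": 0,"wx": 0,"wy": 0,"wz": 0,"grip": -1},{"x": 0,"y": 0.07,"z": 0,"wx": 0,"wy": 0,"wz": 0,"grip": -1},{"x": 0,"y": 0.07,"z": 0,"wx": 0,"wy": 0,"wz": 0,"grip": -1},{"x": 0,"y": 0.02,"z": 0,"wx": 0,"wy": 0,"wz": 0,"grip": -1},{"x": 0,"y": 0,"z": 0.06,"wx": 0,"wy": 0,"wz": 0,"grip": -1},{"x": 0,"y": 0,"z": 0.06,"wx": 0,"wy": 0,"wz": 0,"grip": -1},{"x": 0,"y": 0,"z": 0.05,"wx": 0,"wy": 0,"wz": 0,"grip": -1},{"x": 0,"y": 0,"z": 0.03,"wx": 0,"wy": 0,"wz": 0,"grip": -1},{"x": 0,"y": 0,"z": 0,"wx": 0,"wy": 0,"wz": 0,"grip": -1},{"x": 0,"y": 0,"z": 0,"wx": 0,"wy": 0,"wz": 0,"grip": -1}]}}

```text
time_s: 5.27
position: [0.4207, 0.2784, 0.2447]
orientation: [-0.05, 0.999, -0.0, -0.001]
ft_force: [0.7, -0.2, 0.2]
width: 0.0287
```

```bash
python3 pl.py .4211 .2781 .2331 1.6704
```

```text
t 5.27 pos [0.4207 0.2784 0.2447] phi 1.6703 tilt [-0.0012 -0.0009] w 0.0287 F [ 0.7 -0.2  0.2]
 wz total frac -0.0  rows>= 1.0
 shift frac [-0.0008 -0.0007  0.0231]  rows>= 1.0
```

{"method": "drive_tool", "body": {"targets": [{"x": 0,"y": 0,"z": 0.014,"wx": 0,"wy": 0,"wz": 0,"grip": -1},{"x": 0,"y": 0,"z": 0.008,"wx": 0,"wy": 0,"wz": 0,"grip": -1},{"x": 0,"y": 0,"z": 0,"wx": 0,"wy": 0,"wz": 0,"grip": -1},{"x": 0,"y": 0,"z": 0,"wx": 0,"wy": 0,"wz": 0,"grip": -1},{"x": 0,"y": 0,"z": 0,"wx": 0,"wy": 0,"wz": 0,"grip": -1}]}}

```text
time_s: 5.68
position: [0.4209, 0.2788, 0.2341]
orientation: [-0.05, 0.999, 0.0, 0.0]
ft_force: [-0.2, -0.2, 0.2]
width: 0.0285
```

```bash
python3 pl.py .4211 .2781 .2331 1.6704
```

```text
t 5.68 pos [0.4209 0.2788 0.2341] phi 1.6703 tilt [0.0006 0.0004] w 0.0285 F [-0.2 -0.2  0.2]
 wz total frac -0.0  rows>= 1.0
 shift frac [-0.0003 -0.0015  0.0021]  rows>= 1.0
```

{"method": "drive_tool", "body": {"targets": [{"x": 0,"y": 0,"z": 0.002,"wx": 0,"wy": 0,"wz": 0,"grip": -1},{"x": 0,"y": 0,"z": 0,"wx": 0,"wy": 0,"wz": 0,"grip": -1},{"x": 0,"y": 0,"z": 0,"wx": 0,"wy": 0,"wz": 0,"grip": 0.2},{"x": 0,"y": 0,"z": 0,"wx": 0,"wy": 0,"wz": 0,"grip": 0.2},{"x": 0,"y": 0,"z": 0,"wx": 0,"wy": 0,"wz": 0,"grip": 0.2},{"x": 0,"y": 0,"z": 0,"wx": 0,"wy": 0,"wz": 0,"grip": 0.2}]}}

```text
time_s: 6.18
position: [0.4207, 0.2787, 0.2326]
orientation: [-0.05, 0.999, -0.0, -0.0]
ft_force: [-1.0, -0.4, -0.1]
width: 0.0511
```

```bash
python3 pl.py .4211 .2781 .38 1.6704;python3 - <<'E'
from h import *
s=snap("side","pics/b.png")
b=cv2.imread("pics/b.png")
cv2.imwrite("pics/b2.png",cv2.resize(b[90:290,130:300],None,fx=3,fy=3,interpolation=cv2.INTER_CUBIC))
E
```

```text
t 6.18 pos [0.4207 0.2787 0.2326] phi 1.6704 tilt [-0.0001 -0.0001] w 0.0511 F [-1.  -0.4 -0.1]
 wz total frac -0.0  rows>= 1.0
 shift frac [-0.0008 -0.0014 -0.2948]  rows>= 4.0
```

View pics/b2.png

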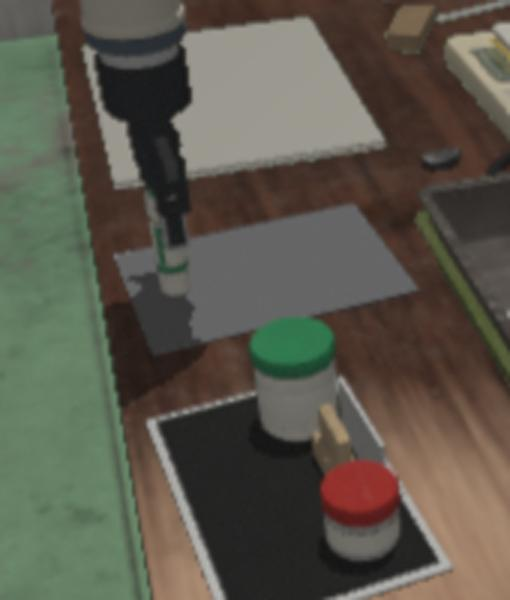

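{"method": "drive_tool", "body": {"targets": [{"x": 0,"y": 0,"z": -0.03,"wx": 0,"wy": 0,"wz": 0,"grip": 0.2},{"x": 0,"y": 0,"z": -0.07,"wx": 0,"wy": 0,"wz": 0,"grip": 0.2},{"x": 0,"y": 0,"z": -0.07,"wx": 0,"wy": 0,"wz": 0,"grip": 0.2},{"x": 0,"y": 0,"z": -0.07,"wx": 0,"wy": 0,"wz": 0,"grip": 0.2},{"x": 0,"y": 0,"z": -0.05,"wx": 0,"wy": 0,"wz": 0,"grip": 0.2},{"x": 0,"y": 0,"z": 0,"wx": 0,"wy": 0,"wz": 0.0385,"grip": 1},{"x": 0,"y": 0,"z": 0,"wx": 0,"wy": 0,"wz": 0.0385,"grip": 1},{"x": 0,"y": 0,"z": 0,"wx": 0,"wy": 0,"wz": 0.0385,"grip": 1},{"x": 0,"y": 0,"z": 0,"wx": 0,"wy": 0,"wz": 0.0385,"grip": 1},{"x": 0,"y": 0,"z": 0,"wx": 0,"wy": 0,"wz": 0.0385,"grip": 1}]}}

```text
time_s: 7.07
position: [0.4206, 0.2787, 0.3777]
orientation: [0.253, 0.968, -0.0, -0.0]
ft_force: [0.1, -0.0, 0.0]
width: 0.0851
```

{"method": "drive_tool", "body": {"targets": [{"x": 0,"y": 0,"z": 0,"wx": 0,"wy": 0,"wz": 0.0385,"grip": 1},{"x": 0,"y": 0,"z": 0,"wx": 0,"wy": 0,"wz": 0.0385,"grip": 1},{"x": 0,"y": 0,"z": 0,"wx": 0,"wy": 0,"wz": 0.0385,"grip": 1},{"x": 0,"y": 0,"z": 0,"wx": 0,"wy": 0,"wz": 0.0385,"grip": 1},{"x": 0,"y": 0,"z": 0,"wx": 0,"wy": 0,"wz": 0.0385,"grip": 1},{"x": 0,"y": 0,"z": 0,"wx": 0,"wy": 0,"wz": 0.0385,"grip": 1},{"x": 0,"y": 0,"z": 0,"wx": 0,"wy": 0,"wz": 0.0385,"grip": 1},{"x": 0,"y": 0,"z": 0,"wx": 0,"wy": 0,"wz": 0.0385,"grip": 1},{"x": 0,"y": 0,"z": 0,"wx": 0,"wy": 0,"wz": 0,"grip": 1}]}}

```text
time_s: 7.82
position: [0.4206, 0.2787, 0.3776]
orientation: [0.674, 0.739, -0.0, -0.0]
ft_force: [-0.0, -0.3, -0.7]
width: 0.0855
```

```bash
python3 pl.py .4874 .046 .30 0.1
```

```text
t 7.82 pos [0.4206 0.2787 0.3776] phi 0.0924 tilt [-0.0002 -0.0001] w 0.0855 F [-0.  -0.3 -0.7]
 wz total frac -0.0024  rows>= 1.0
 shift frac [-0.4764  0.0864  0.1552]  rows>= 7.0
```

{"method": "drive_tool", "body": {"targets": [{"x": -0.06,"y": 0.0108,"z": 0,"wx": 0,"wy": 0,"wz": -0.0024,"grip": 1},{"x": -0.0694,"y": 0.0126,"z": 0,"wx": 0,"wy": 0,"wz": 0,"grip": 1},{"x": -0.0694,"y": 0.0126,"z": 0,"wx": 0,"wy": 0,"wz": 0,"grip": 1},{"x": -0.0694,"y": 0.0126,"z": 0,"wx": 0,"wy": 0,"wz": 0,"grip": 1},{"x": -0.0694,"y": 0.0126,"z": 0,"wx": 0,"wy": 0,"wz": 0,"grip": 1},{"x": -0.0694,"y": 0.0126,"z": 0,"wx": 0,"wy": 0,"wz": 0,"grip": 1},{"x": -0.0694,"y": 0.0126,"z": 0,"wx": 0,"wy": 0,"wz": 0,"grip": 1},{"x": 0,"y": 0,"z": 0.06,"wx": 0,"wy": 0,"wz": 0,"grip": 1},{"x": 0,"y": 0,"z": 0.06,"wx": 0,"wy": 0,"wz": 0,"grip": 1},{"x": 0,"y": 0,"z": 0.05,"wx": 0,"wy": 0,"wz": 0,"grip": 1}]}}

```text
time_s: 8.65
position: [0.4884, 0.0454, 0.2915]
orientation: [0.668, 0.744, 0.0, 0.0]
ft_force: [-0.5, 0.1, -0.2]
width: 0.0852
```

{"method": "drive_tool", "body": {"targets": [{"x": 0,"y": 0,"z": 0,"wx": 0,"wy": 0,"wz": 0,"grip": 1},{"x": 0,"y": 0,"z": 0,"wx": 0,"wy": 0,"wz": 0,"grip": 1}]}}

```text
time_s: 8.82
position: [0.4882, 0.0463, 0.2921]
orientation: [0.668, 0.744, -0.001, -0.001]
ft_force: [0.4, 0.3, 0.5]
width: 0.0855
```

```bash
python3 pl.py .4874 .046 .222 0.1;python3 - <<'E'
from h import *
s=snap("side","pics/b.png")
b=cv2.imread("pics/b.png")
cv2.imwrite("pics/b2.png",cv2.resize(b[100:290,150:310],None,fx=3,fy=3,interpolation=cv2.INTER_CUBIC))
E
```

```text
t 8.82 pos [0.4882 0.0463 0.2921] phi 0.1082 tilt [-0.003  -0.0003] w 0.0855 F [0.4 0.3 0.5]
 wz total frac 0.0026  rows>= 1.0
 shift frac [-0.0004 -0.0016  0.1401]  rows>= 2.0
```

View pics/b2.png

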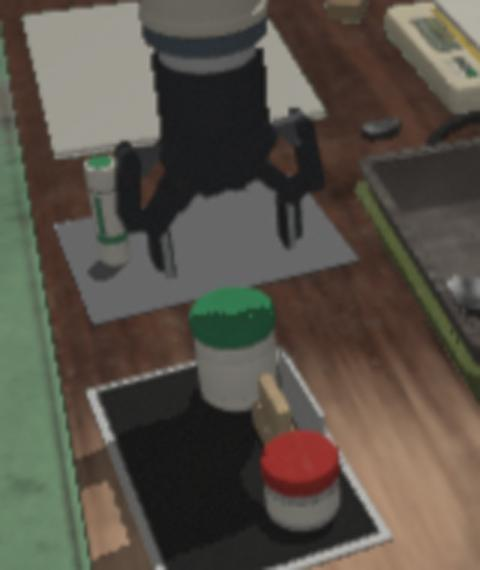

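{"method": "drive_tool", "body": {"targets": [{"x": 0,"y": 0,"z": 0.05,"wx": 0,"wy": 0,"wz": 0.002,"grip": 1},{"x": 0,"y": 0,"z": 0.05,"wx": 0,"wy": 0,"wz": 0,"grip": 1},{"x": 0,"y": 0,"z": 0.04,"wx": 0,"wy": 0,"wz": 0,"grip": 1},{"x": 0,"y": 0,"z": 0,"wx": 0,"wy": 0,"wz": 0,"grip": 1},{"x": 0,"y": 0,"z": 0,"wx": 0,"wy": 0,"wz": 0,"grip": 1}]}}

```text
time_s: 9.28
position: [0.489, 0.0466, 0.2237]
orientation: [0.671, 0.742, 0.0, 0.0]
ft_force: [0.1, -0.4, 0.2]
width: 0.0855
```

```bash
python3 pl.py .4874 .046 .222 0.1;python3 - <<'E'
from h import *
s=snap("side","pics/b.png")
b=cv2.imread("pics/b.png")
cv2.imwrite("pics/b2.png",cv2.resize(b[140:290,170:300],None,fx=4,fy=4,interpolation=cv2.INTER_CUBIC))
E
```

```text
t 9.28 pos [0.489  0.0466 0.2237] phi 0.1006 tilt [0.0002 0.    ] w 0.0855 F [ 0.1 -0.4  0.2]
 wz total frac 0.0002  rows>= 1.0
 shift frac [-0.0009 -0.0034  0.0033]  rows>= 1.0
```

View pics/b2.png

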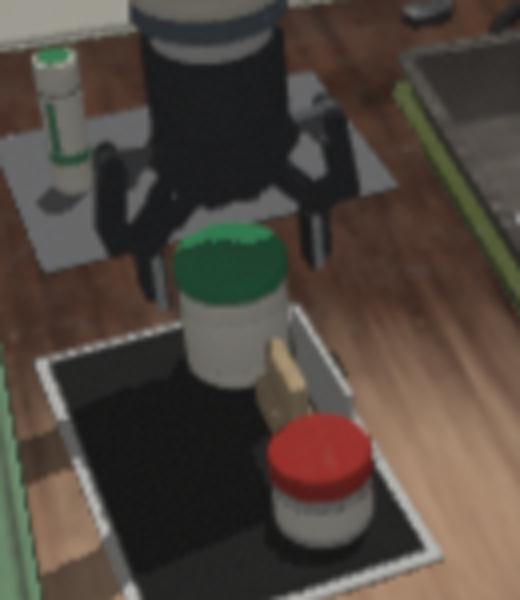

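{"method": "drive_tool", "body": {"targets": [{"x": 0,"y": -0.004,"z": 0,"wx": 0,"wy": 0,"wz": 0,"grip": 1},{"x": 0,"y": 0,"z": 0,"wx": 0,"wy": 0,"wz": 0,"grip": 1},{"x": 0,"y": 0,"z": 0,"wx": 0,"wy": 0,"wz": 0,"grip": -1},{"x": 0,"y": 0,"z": 0,"wx": 0,"wy": 0,"wz": 0,"grip": -1},{"x": 0,"y": 0,"z": 0,"wx": 0,"wy": 0,"wz": 0,"grip": -1},{"x": 0,"y": 0,"z": 0,"wx": 0,"wy": 0,"wz": 0,"grip": -1},{"x": 0,"y": 0,"z": 0,"wx": 0,"wy": 0,"wz": 0,"grip": -1}], "squeeze": 40}}

```text
time_s: 9.92
position: [0.4868, 0.0462, 0.2237]
orientation: [0.671, 0.741, 0.0, 0.0]
ft_force: [-3.6, -0.4, 10.9]
width: 0.0647
```

```bash
python3 pl.py .545 .24 .32 0.1
```

```text
t 9.92 pos [0.4868 0.0462 0.2237] phi 0.0993 tilt [0.001  0.0001] w 0.0647 F [-3.6 -0.4 10.9]
 wz total frac -0.0002  rows>= 1.0
 shift frac [ 0.3741  0.1545 -0.1926]  rows>= 6.0
```

{"method": "drive_tool", "body": {"targets": [{"x": 0,"y": 0,"z": -0.03,"wx": 0,"wy": 0,"wz": 0,"grip": -1},{"x": 0,"y": 0,"z": -0.06,"wx": 0,"wy": 0,"wz": 0,"grip": -1},{"x": 0,"y": 0,"z": -0.06,"wx": 0,"wy": 0,"wz": 0,"grip": -1},{"x": 0,"y": 0,"z": -0.05,"wx": 0,"wy": 0,"wz": 0,"grip": -1},{"x": 0.0374,"y": 0.0154,"z": 0,"wx": 0,"wy": 0,"wz": 0,"grip": -1},{"x": 0.06,"y": 0.0248,"z": 0,"wx": 0,"wy": 0,"wz": 0,"grip": -1},{"x": 0.06,"y": 0.0248,"z": 0,"wx": 0,"wy": 0,"wz": 0,"grip": -1},{"x": 0.06,"y": 0.0248,"z": 0,"wx": 0,"wy": 0,"wz": 0,"grip": -1},{"x": 0.06,"y": 0.0248,"z": 0,"wx": 0,"wy": 0,"wz": 0,"grip": -1},{"x": 0.06,"y": 0.0248,"z": 0,"wx": 0,"wy": 0,"wz": 0,"grip": -1}]}}

```text
time_s: 10.75
position: [0.5392, 0.2224, 0.3228]
orientation: [0.671, 0.741, -0.0, -0.0]
ft_force: [0.8, -1.2, -1.6]
width: 0.0646
```

{"method": "drive_tool", "body": {"targets": [{"x": 0.0367,"y": 0.0151,"z": 0,"wx": 0,"wy": 0,"wz": 0,"grip": -1},{"x": 0,"y": 0,"z": 0,"wx": 0,"wy": 0,"wz": 0,"grip": -1},{"x": 0,"y": 0,"z": 0.05,"wx": 0,"wy": 0,"wz": 0,"grip": -1},{"x": 0,"y": 0,"z": 0.05,"wx": 0,"wy": 0,"wz": 0,"grip": -1},{"x": 0,"y": 0,"z": 0.05,"wx": 0,"wy": 0,"wz": 0,"grip": -1},{"x": 0,"y": 0,"z": 0.03,"wx": 0,"wy": 0,"wz": 0,"grip": -1},{"x": 0,"y": 0,"z": 0,"wx": 0,"wy": 0,"wz": 0,"grip": -1},{"x": 0,"y": 0,"z": 0,"wx": 0,"wy": 0,"wz": 0,"grip": -1}]}}

```text
time_s: 11.42
position: [0.5445, 0.2394, 0.2322]
orientation: [0.671, 0.741, -0.001, -0.0]
ft_force: [0.3, 0.3, -2.5]
width: 0.0643
```

```bash
python3 pl.py .545 .24 .2207 0.1
```

```text
t 11.42 pos [0.5445 0.2394 0.2322] phi 0.099 tilt [-0.002 -0.001] w 0.0643 F [ 0.3  0.3 -2.5]
 wz total frac -0.0003  rows>= 1.0
 shift frac [0.0012 0.0011 0.023 ]  rows>= 1.0
```

{"method": "drive_tool", "body": {"targets": [{"x": 0,"y": 0,"z": 0.014,"wx": 0,"wy": 0,"wz": 0,"grip": -1},{"x": 0,"y": 0,"z": 0.009,"wx": 0,"wy": 0,"wz": 0,"grip": -1},{"x": 0,"y": 0,"z": 0,"wx": 0,"wy": 0,"wz": 0,"grip": -1},{"x": 0,"y": 0,"z": 0,"wx": 0,"wy": 0,"wz": 0,"grip": -1},{"x": 0,"y": 0,"z": 0,"wx": 0,"wy": 0,"wz": 0,"grip": -1}]}}

```text
time_s: 11.83
position: [0.5451, 0.24, 0.2217]
orientation: [0.671, 0.741, 0.0, 0.0]
ft_force: [1.3, 0.6, -2.4]
width: 0.0645
```

```bash
python3 pl.py .545 .24 .2207 0.1
```

```text
t 11.83 pos [0.5451 0.24   0.2217] phi 0.0992 tilt [0.0006 0.0003] w 0.0645 F [ 1.3  0.6 -2.4]
 wz total frac -0.0002  rows>= 1.0
 shift frac [-0.     -0.0001  0.002 ]  rows>= 1.0
```

{"method": "drive_tool", "body": {"targets": [{"x": 0,"y": 0,"z": 0.003,"wx": 0,"wy": 0,"wz": 0,"grip": -1},{"x": 0,"y": 0,"z": 0,"wx": 0,"wy": 0,"wz": 0,"grip": -1},{"x": 0,"y": 0,"z": 0,"wx": 0,"wy": 0,"wz": 0,"grip": -1}]}}

```text
time_s: 12.08
position: [0.5451, 0.2402, 0.2208]
orientation: [0.671, 0.741, 0.001, 0.0]
ft_force: [-2.7, -0.2, 7.6]
width: 0.0647
```

```bash
python3 pl.py .545 .24 .2207 0.1
```

```text
t 12.08 pos [0.5451 0.2402 0.2208] phi 0.0993 tilt [0.001  0.0005] w 0.0647 F [-2.7 -0.2  7.6]
 wz total frac -0.0002  rows>= 1.0
 shift frac [-0.0003 -0.0003  0.0002]  rows>= 1.0
```

{"method": "drive_tool", "body": {"targets": [{"x": 0,"y": 0,"z": 0,"wx": 0,"wy": 0,"wz": 0,"grip": 1},{"x": 0,"y": 0,"z": 0,"wx": 0,"wy": 0,"wz": 0,"grip": 1},{"x": 0,"y": 0,"z": 0,"wx": 0,"wy": 0,"wz": 0,"grip": 1},{"x": 0,"y": 0,"z": 0,"wx": 0,"wy": 0,"wz": 0,"grip": 1},{"x": 0,"y": 0,"z": -0.03,"wx": 0,"wy": 0,"wz": 0,"grip": 1},{"x": 0,"y": 0,"z": -0.06,"wx": 0,"wy": 0,"wz": 0,"grip": 1},{"x": 0,"y": 0,"z": -0.06,"wx": 0,"wy": 0,"wz": 0,"grip": 1},{"x": 0,"y": 0,"z": -0.04,"wx": 0,"wy": 0,"wz": 0,"grip": 1},{"x": 0,"y": 0,"z": 0,"wx": 0,"wy": 0,"wz": 0,"grip": 1}]}}

```text
time_s: 12.83
position: [0.5463, 0.2406, 0.3192]
orientation: [0.671, 0.741, 0.003, 0.001]
ft_force: [-0.4, -0.3, -0.2]
width: 0.0853
```

```bash
python3 pl.py .501 -.0977 .26 0.1;python3 - <<'E'
from h import *
s=snap("side","pics/b.png")
b=cv2.imread("pics/b.png")
cv2.imwrite("pics/b2.png",cv2.resize(b[100:290,150:310],None,fx=3,fy=3,interpolation=cv2.INTER_CUBIC))
E
```

```text
t 12.83 pos [0.5463 0.2406 0.3192] phi 0.0992 tilt [0.0064 0.0028] w 0.0853 F [-0.4 -0.3 -0.2]
 wz total frac -0.0003  rows>= 1.0
 shift frac [-0.6641 -0.1578  0.1183]  rows>= 9.0
```

View pics/b2.png

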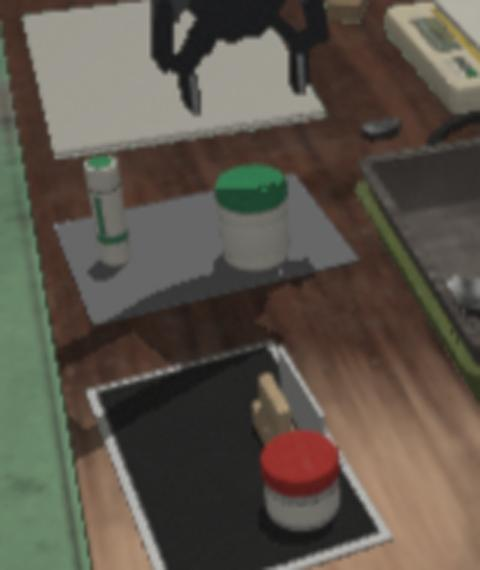

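{"method": "drive_tool", "body": {"targets": [{"x": -0.0464,"y": -0.011,"z": 0,"wx": 0,"wy": 0,"wz": 0,"grip": 1},{"x": -0.0714,"y": -0.017,"z": 0,"wx": 0,"wy": 0,"wz": 0,"grip": 1},{"x": -0.0714,"y": -0.017,"z": 0,"wx": 0,"wy": 0,"wz": 0,"grip": 1},{"x": -0.0714,"y": -0.017,"z": 0,"wx": 0,"wy": 0,"wz": 0,"grip": 1},{"x": -0.0714,"y": -0.017,"z": 0,"wx": 0,"wy": 0,"wz": 0,"grip": 1},{"x": -0.0714,"y": -0.017,"z": 0,"wx": 0,"wy": 0,"wz": 0,"grip": 1},{"x": -0.0714,"y": -0.017,"z": 0,"wx": 0,"wy": 0,"wz": 0,"grip": 1},{"x": -0.0714,"y": -0.017,"z": 0,"wx": 0,"wy": 0,"wz": 0,"grip": 1},{"x": -0.0714,"y": -0.017,"z": 0,"wx": 0,"wy": 0,"wz": 0,"grip": 1},{"x": -0.0464,"y": -0.011,"z": 0,"wx": 0,"wy": 0,"wz": 0,"grip": 1}]}}

```text
time_s: 13.72
position: [0.498, -0.1008, 0.3135]
orientation: [0.671, 0.741, -0.001, -0.001]
ft_force: [0.2, 0.4, 0.0]
width: 0.0854
```

{"method": "drive_tool", "body": {"targets": [{"x": 0,"y": 0,"z": 0.06,"wx": 0,"wy": 0,"wz": 0,"grip": 1},{"x": 0,"y": 0,"z": 0.06,"wx": 0,"wy": 0,"wz": 0,"grip": 1},{"x": 0,"y": 0,"z": 0,"wx": 0,"wy": 0,"wz": 0,"grip": 1},{"x": 0,"y": 0,"z": 0,"wx": 0,"wy": 0,"wz": 0,"grip": 1}]}}

```text
time_s: 14.05
position: [0.4981, -0.0981, 0.253]
orientation: [0.671, 0.741, -0.001, -0.002]
ft_force: [0.6, -0.4, 0.5]
width: 0.0853
```

```bash
python3 pl.py .501 -.0977 .1957 0.1;python3 - <<'E'
from h import *
s=snap("side","pics/b.png")
b=cv2.imread("pics/b.png")
cv2.imwrite("pics/b2.png",cv2.resize(b[140:290,170:300],None,fx=4,fy=4,interpolation=cv2.INTER_CUBIC))
E
```

```text
t 14.05 pos [ 0.4981 -0.0981  0.253 ] phi 0.0991 tilt [-0.0052  0.001 ] w 0.0853 F [ 0.6 -0.4  0.5]
 wz total frac -0.0003  rows>= 1.0
 shift frac [0.0002 0.0059 0.1146]  rows>= 2.0
```

View pics/b2.png

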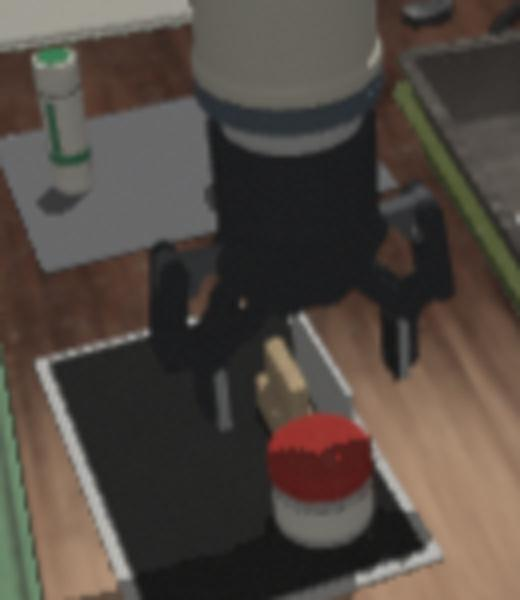

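{"method": "drive_tool", "body": {"targets": [{"x": 0,"y": 0.003,"z": 0.04,"wx": 0,"wy": 0,"wz": 0,"grip": 1},{"x": 0,"y": 0,"z": 0.04,"wx": 0,"wy": 0,"wz": 0,"grip": 1},{"x": 0,"y": 0,"z": 0.03,"wx": 0,"wy": 0,"wz": 0,"grip": 1},{"x": 0,"y": 0,"z": 0,"wx": 0,"wy": 0,"wz": 0,"grip": 1},{"x": 0,"y": 0,"z": 0,"wx": 0,"wy": 0,"wz": 0,"grip": 1}]}}

```text
time_s: 14.52
position: [0.5011, -0.0978, 0.2005]
orientation: [0.671, 0.742, 0.0, 0.0]
ft_force: [-0.1, -0.2, 0.4]
width: 0.0852
```

```bash
python3 pl.py .501 -.0977 .1957 0.1;python3 - <<'E'
from h import *
s=snap("side","pics/b.png")
b=cv2.imread("pics/b.png")
cv2.imwrite("pics/b2.png",cv2.resize(b[160:290,180:290],None,fx=5,fy=5,interpolation=cv2.INTER_CUBIC)[:600])
E
```

```text
t 14.52 pos [ 0.5011 -0.0978  0.2005] phi 0.1 tilt [ 0.0002 -0.0001] w 0.0852 F [-0.1 -0.2  0.4]
 wz total frac 0.0  rows>= 1.0
 shift frac [ 0.0002 -0.0002  0.0097]  rows>= 1.0
```

View pics/b2.png

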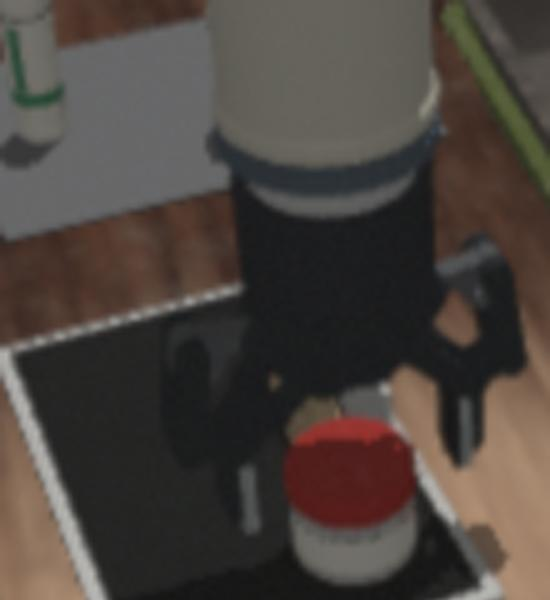

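{"method": "drive_tool", "body": {"targets": [{"x": 0,"y": -0.005,"z": 0.009,"wx": 0,"wy": 0,"wz": 0,"grip": 1},{"x": 0,"y": 0,"z": 0,"wx": 0,"wy": 0,"wz": 0,"grip": 1},{"x": 0,"y": 0,"z": 0,"wx": 0,"wy": 0,"wz": 0,"grip": 1},{"x": 0,"y": 0,"z": 0,"wx": 0,"wy": 0,"wz": 0,"grip": -1},{"x": 0,"y": 0,"z": 0,"wx": 0,"wy": 0,"wz": 0,"grip": -1},{"x": 0,"y": 0,"z": 0,"wx": 0,"wy": 0,"wz": 0,"grip": -1},{"x": 0,"y": 0,"z": 0,"wx": 0,"wy": 0,"wz": 0,"grip": -1},{"x": 0,"y": 0,"z": 0,"wx": 0,"wy": 0,"wz": 0,"grip": -1},{"x": 0,"y": 0,"z": 0,"wx": 0,"wy": 0,"wz": 0,"grip": -1}]}}

```text
time_s: 15.32
position: [0.4984, -0.0984, 0.1957]
orientation: [0.671, 0.741, 0.0, 0.0]
ft_force: [-2.5, 0.7, 7.4]
width: 0.0543
```

```bash
python3 pl.py .535 .333 .32 0.1
```

```text
t 15.32 pos [ 0.4984 -0.0984  0.1957] phi 0.0992 tilt [ 0.0006 -0.0001] w 0.0543 F [-2.5  0.7  7.4]
 wz total frac -0.0003  rows>= 1.0
 shift frac [ 0.8512  0.1589 -0.2485]  rows>= 11.0
```

{"method": "drive_tool", "body": {"targets": [{"x": 0,"y": 0,"z": -0.04,"wx": 0,"wy": 0,"wz": 0,"grip": -1},{"x": 0,"y": 0,"z": -0.07,"wx": 0,"wy": 0,"wz": 0,"grip": -1},{"x": 0,"y": 0,"z": -0.07,"wx": 0,"wy": 0,"wz": 0,"grip": -1},{"x": 0,"y": 0,"z": -0.07,"wx": 0,"wy": 0,"wz": 0,"grip": -1},{"x": 0.0356,"y": 0.0066,"z": 0,"wx": 0,"wy": 0,"wz": 0,"grip": -1},{"x": 0.0709,"y": 0.0132,"z": 0,"wx": 0,"wy": 0,"wz": 0,"grip": -1},{"x": 0.0709,"y": 0.0132,"z": 0,"wx": 0,"wy": 0,"wz": 0,"grip": -1},{"x": 0.0709,"y": 0.0132,"z": 0,"wx": 0,"wy": 0,"wz": 0,"grip": -1},{"x": 0.0709,"y": 0.0132,"z": 0,"wx": 0,"wy": 0,"wz": 0,"grip": -1},{"x": 0.0709,"y": 0.0132,"z": 0,"wx": 0,"wy": 0,"wz": 0,"grip": -1}]}}

```text
time_s: 16.15
position: [0.5147, 0.101, 0.3202]
orientation: [0.671, 0.741, -0.0, -0.0]
ft_force: [0.9, -0.8, -1.4]
width: 0.0544
```

{"method": "drive_tool", "body": {"targets": [{"x": 0.0709,"y": 0.0132,"z": 0,"wx": 0,"wy": 0,"wz": 0,"grip": -1},{"x": 0.0709,"y": 0.0132,"z": 0,"wx": 0,"wy": 0,"wz": 0,"grip": -1},{"x": 0.0709,"y": 0.0132,"z": 0,"wx": 0,"wy": 0,"wz": 0,"grip": -1},{"x": 0.0709,"y": 0.0132,"z": 0,"wx": 0,"wy": 0,"wz": 0,"grip": -1},{"x": 0.0709,"y": 0.0132,"z": 0,"wx": 0,"wy": 0,"wz": 0,"grip": -1},{"x": 0.0709,"y": 0.0132,"z": 0,"wx": 0,"wy": 0,"wz": 0,"grip": -1},{"x": 0.0357,"y": 0.0066,"z": 0,"wx": 0,"wy": 0,"wz": 0,"grip": -1},{"x": 0,"y": 0,"z": 0,"wx": 0,"wy": 0,"wz": 0,"grip": -1},{"x": 0,"y": 0,"z": 0,"wx": 0,"wy": 0,"wz": 0,"grip": -1}]}}

```text
time_s: 16.9
position: [0.5344, 0.3335, 0.3197]
orientation: [0.67, 0.742, -0.001, -0.0]
ft_force: [-0.2, 0.1, -1.5]
width: 0.0538
```

```bash
python3 pl.py .535 .333 .1927 0.1
```

```text
t 16.9 pos [0.5344 0.3335 0.3197] phi 0.101 tilt [-0.0008 -0.0008] w 0.0538 F [-0.2  0.1 -1.5]
 wz total frac 0.0003  rows>= 1.0
 shift frac [-0.0012  0.001   0.2539]  rows>= 4.0
```

{"method": "drive_tool", "body": {"targets": [{"x": 0,"y": 0,"z": 0.07,"wx": 0,"wy": 0,"wz": 0,"grip": -1},{"x": 0,"y": 0,"z": 0.07,"wx": 0,"wy": 0,"wz": 0,"grip": -1},{"x": 0,"y": 0,"z": 0.06,"wx": 0,"wy": 0,"wz": 0,"grip": -1},{"x": 0,"y": 0,"z": 0.03,"wx": 0,"wy": 0,"wz": 0,"grip": -1},{"x": 0,"y": 0,"z": 0.02,"wx": 0,"wy": 0,"wz": 0,"grip": -1},{"x": 0,"y": 0,"z": 0.004,"wx": 0,"wy": 0,"wz": 0,"grip": -1},{"x": 0,"y": 0,"z": 0,"wx": 0,"wy": 0,"wz": 0,"grip": -1},{"x": 0,"y": 0,"z": 0,"wx": 0,"wy": 0,"wz": 0,"grip": -1},{"x": 0,"y": 0,"z": 0,"wx": 0,"wy": 0,"wz": 0,"grip": -1}]}}

```text
time_s: 17.65
position: [0.5353, 0.3329, 0.1942]
orientation: [0.671, 0.741, 0.001, 0.0]
ft_force: [0.5, 0.6, -0.8]
width: 0.054
```

```bash
python3 pl.py .535 .333 .1927 0.1
```

```text
t 17.65 pos [0.5353 0.3329 0.1942] phi 0.0988 tilt [0.0015 0.0008] w 0.054 F [ 0.5  0.6 -0.8]
 wz total frac -0.0004  rows>= 1.0
 shift frac [ 0.0003 -0.0007  0.0031]  rows>= 1.0
```

{"method": "drive_tool", "body": {"targets": [{"x": 0,"y": 0,"z": 0.0035,"wx": 0,"wy": 0,"wz": 0,"grip": -1},{"x": 0,"y": 0,"z": 0,"wx": 0,"wy": 0,"wz": 0,"grip": -1},{"x": 0,"y": 0,"z": 0,"wx": 0,"wy": 0,"wz": 0,"grip": -1}]}}

```text
time_s: 17.9
position: [0.535, 0.3331, 0.1918]
orientation: [0.671, 0.741, 0.0, 0.0]
ft_force: [0.6, -0.6, -0.5]
width: 0.0539
```

```bash
python3 pl.py .535 .333 .1927 0.1
```

```text
t 17.9 pos [0.535  0.3331 0.1918] phi 0.0993 tilt [0.0007 0.0004] w 0.0539 F [ 0.6 -0.6 -0.5]
 wz total frac -0.0002  rows>= 1.0
 shift frac [-0.0002  0.0001 -0.0017]  rows>= 1.0
```

{"method": "drive_tool", "body": {"targets": [{"x": 0,"y": 0,"z": 0.002,"wx": 0,"wy": 0,"wz": 0,"grip": -1},{"x": 0,"y": 0,"z": 0,"wx": 0,"wy": 0,"wz": 0,"grip": -1},{"x": 0,"y": 0,"z": 0,"wx": 0,"wy": 0,"wz": 0,"grip": -1}]}}

```text
time_s: 18.15
position: [0.535, 0.3333, 0.1916]
orientation: [0.671, 0.741, 0.0, 0.0]
ft_force: [-2.5, -0.9, 9.2]
width: 0.0538
```

```bash
python3 pl.py .535 .333 .1927 0.1;python3 - <<'E'
from h import *
s=snap("side","pics/b.png")
b=cv2.imread("pics/b.png")
cv2.imwrite("pics/b2.png",cv2.resize(b[100:240,150:290],None,fx=4,fy=4,interpolation=cv2.INTER_CUBIC)[:600])
E
```

```text
t 18.15 pos [0.535  0.3333 0.1916] phi 0.0993 tilt [0.0007 0.0005] w 0.0538 F [-2.5 -0.9  9.2]
 wz total frac -0.0002  rows>= 1.0
 shift frac [-0.0006 -0.0001 -0.0021]  rows>= 1.0
```

View pics/b2.png

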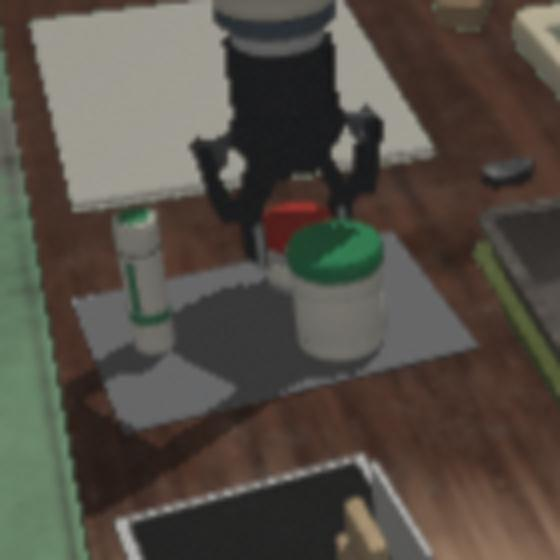

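{"method": "drive_tool", "body": {"targets": [{"x": 0,"y": 0,"z": 0,"wx": 0,"wy": 0,"wz": 0,"grip": 1},{"x": 0,"y": 0,"z": 0,"wx": 0,"wy": 0,"wz": 0,"grip": 1},{"x": 0,"y": 0,"z": 0,"wx": 0,"wy": 0,"wz": 0,"grip": 1},{"x": 0,"y": 0,"z": 0,"wx": 0,"wy": 0,"wz": 0,"grip": 1},{"x": 0,"y": 0,"z": 0,"wx": 0,"wy": 0,"wz": 0,"grip": 1},{"x": 0,"y": 0,"z": -0.03,"wx": 0,"wy": 0,"wz": 0,"grip": 1},{"x": 0,"y": 0,"z": -0.07,"wx": 0,"wy": 0,"wz": 0,"grip": 1},{"x": 0,"y": 0,"z": -0.07,"wx": 0,"wy": 0,"wz": 0,"grip": 1},{"x": 0,"y": 0,"z": -0.07,"wx": 0,"wy": 0,"wz": 0,"grip": 1},{"x": 0,"y": 0,"z": -0.02,"wx": 0,"wy": 0,"wz": 0,"grip": 1}]}}

```text
time_s: 19.03
position: [0.5361, 0.3338, 0.3258]
orientation: [0.671, 0.741, 0.003, 0.001]
ft_force: [0.6, 0.3, -0.1]
width: 0.0855
```

{"method": "drive_tool", "body": {"targets": [{"x": -0.06,"y": 0,"z": 0,"wx": 0,"wy": 0,"wz": -0.0385,"grip": 1},{"x": 0,"y": 0,"z": 0,"wx": 0,"wy": 0,"wz": -0.0385,"grip": 1},{"x": 0,"y": 0,"z": 0,"wx": 0,"wy": 0,"wz": -0.0385,"grip": 1},{"x": 0,"y": 0,"z": 0,"wx": 0,"wy": 0,"wz": -0.0385,"grip": 1},{"x": 0,"y": 0,"z": 0,"wx": 0,"wy": 0,"wz": -0.0385,"grip": 1},{"x": 0,"y": 0,"z": 0,"wx": 0,"wy": 0,"wz": -0.0385,"grip": 1},{"x": 0,"y": 0,"z": 0,"wx": 0,"wy": 0,"wz": -0.0385,"grip": 1},{"x": 0,"y": 0,"z": 0,"wx": 0,"wy": 0,"wz": -0.0385,"grip": 1},{"x": 0,"y": 0,"z": 0,"wx": 0,"wy": 0,"wz": -0.0385,"grip": 1},{"x": 0,"y": 0,"z": 0,"wx": 0,"wy": 0,"wz": -0.0385,"grip": 1}]}}

```text
time_s: 19.87
position: [0.5377, 0.3031, 0.3199]
orientation: [0.128, 0.992, -0.0, -0.0]
ft_force: [0.8, 0.3, -0.6]
width: 0.085
```

{"method": "drive_tool", "body": {"targets": [{"x": 0,"y": 0,"z": 0,"wx": 0,"wy": 0,"wz": -0.0385,"grip": 1},{"x": 0,"y": 0,"z": 0,"wx": 0,"wy": 0,"wz": -0.0385,"grip": 1},{"x": 0,"y": 0,"z": 0,"wx": 0,"wy": 0,"wz": -0.0385,"grip": 1},{"x": 0,"y": 0,"z": 0,"wx": 0,"wy": 0,"wz": 0,"grip": 1}]}}

```text
time_s: 20.2
position: [0.5377, 0.3031, 0.3199]
orientation: [-0.053, 0.999, -0.0, -0.0]
ft_force: [0.2, -1.0, -0.0]
width: 0.0856
```

```bash
python3 pl.py .501 -.0258 .28 1.67;python3 - <<'E'
from h import *
s=snap("side","pics/b.png");a=snap("top","pics/a.png")
b=cv2.imread("pics/b.png");a=cv2.imread("pics/a.png")
cv2.imwrite("pics/b2.png",np.hstack([cv2.resize(b[120:270,150:290],(400,430)),cv2.resize(a[210:300,240:330],(430,430),interpolation=2)]))
E
```

```text
t 20.2 pos [0.5377 0.3031 0.3199] phi 1.6772 tilt [-0.0005 -0.0003] w 0.0856 F [ 0.2 -1.  -0. ]
 wz total frac 0.0023  rows>= 1.0
 shift frac [ 0.1381 -0.6473  0.0799]  rows>= 9.0
```

View pics/b2.png

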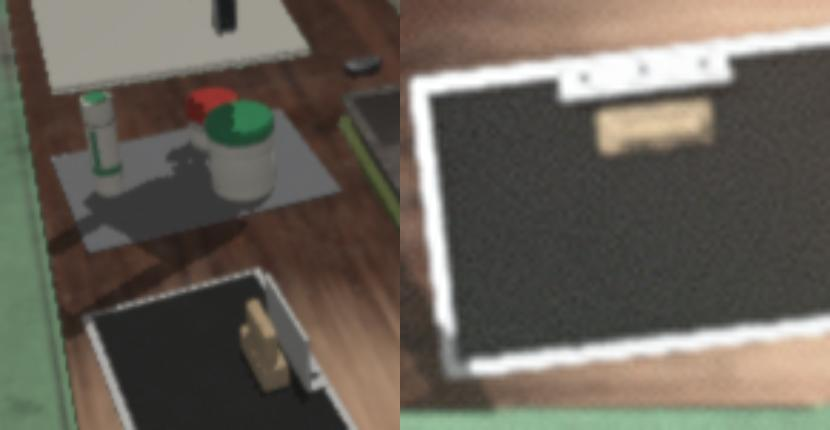

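Run:
```python
from h import *
a=cv2.imread("pics/a.png"); cv2.imwrite("pics/st.png",cv2.resize(a[222:252,274:314],None,fx=18,fy=18,interpolation=cv2.INTER_CUBIC))
b=cv2.imread("pics/b.png"); cv2.imwrite("pics/st2.png",cv2.resize(b[210:270,220:280],None,fx=9,fy=9,interpolation=cv2.INTER_CUBIC))
```

```text
(no output)
```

View pics/st.png

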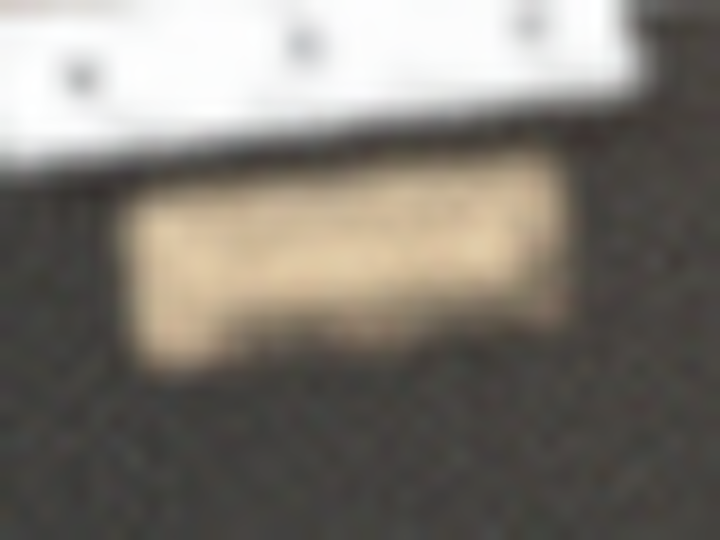

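View pics/st2.png

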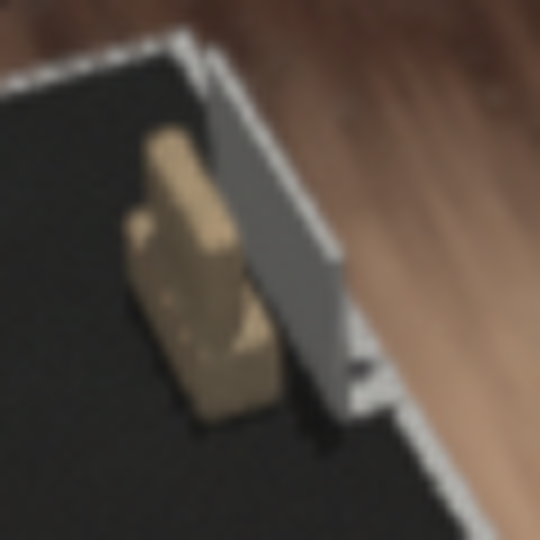

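Run:
```python
from h import *
c=env.read_camera("top");s=env.read_camera("side")
A=np.array([onz(c,274+(x+.5)/18-.5,222+(y+.5)/18-.5,.028) for x,y in((125,195),(560,148),(575,322),(145,375))]); print(A.mean(0),A[:,:2].round(4).tolist())
e=A[0]+A[3]-A[1]-A[2]; print(np.arctan2(-e[0],e[1]))
B=np.array([onz(s,220+(x+.5)/9-.5,210+(y+.5)/9-.5,.057) for x,y in((150,140),(183,128),(243,235),(208,250))]); print(B.mean(0))
e=B[0]+B[1]-B[2]-B[3];print(np.arctan2(-e[0],e[1]),np.linalg.norm(e)/2)
```

```text
[ 0.50184443 -0.02572836  0.028     ] [[0.5115, 0.0056], [0.5168, -0.0551], [0.4927, -0.0567], [0.4864, 0.0033]]
0.0959268463694368
[ 0.50038177 -0.02583563  0.057     ]
0.08370969639333382 0.045478568598623106
```

{"method": "drive_tool", "body": {"targets": [{"x": 0.0079,"y": -0.0362,"z": 0,"wx": 0,"wy": 0,"wz": 0.0023,"grip": 1},{"x": 0.0158,"y": -0.0719,"z": 0,"wx": 0,"wy": 0,"wz": 0,"grip": 1},{"x": 0.0158,"y": -0.0719,"z": 0,"wx": 0,"wy": 0,"wz": 0,"grip": 1},{"x": 0.0158,"y": -0.0719,"z": 0,"wx": 0,"wy": 0,"wz": 0,"grip": 1},{"x": 0.0158,"y": -0.0719,"z": 0,"wx": 0,"wy": 0,"wz": 0,"grip": 1},{"x": 0.0158,"y": -0.0719,"z": 0,"wx": 0,"wy": 0,"wz": 0,"grip": 1},{"x": 0.0158,"y": -0.0719,"z": 0,"wx": 0,"wy": 0,"wz": 0,"grip": 1},{"x": 0.0158,"y": -0.0719,"z": 0,"wx": 0,"wy": 0,"wz": 0,"grip": 1},{"x": 0.0158,"y": -0.0719,"z": 0,"wx": 0,"wy": 0,"wz": 0,"grip": 1},{"x": 0.0079,"y": -0.0362,"z": 0,"wx": 0,"wy": 0,"wz": 0,"grip": 1}]}}

```text
time_s: 21.23
position: [0.4961, -0.0293, 0.3205]
orientation: [-0.045, 0.999, -0.0, -0.0]
ft_force: [0.7, -0.2, 0.6]
width: 0.0853
```

{"method": "drive_tool", "body": {"targets": [{"x": 0,"y": 0,"z": 0.06,"wx": 0,"wy": 0,"wz": 0,"grip": 1},{"x": 0,"y": 0,"z": 0.04,"wx": 0,"wy": 0,"wz": 0,"grip": 1},{"x": 0,"y": 0,"z": 0,"wx": 0,"wy": 0,"wz": 0,"grip": 1},{"x": 0,"y": 0,"z": 0,"wx": 0,"wy": 0,"wz": 0,"grip": 1}]}}

```text
time_s: 21.57
position: [0.4967, -0.0263, 0.27]
orientation: [-0.046, 0.999, 0.0, -0.001]
ft_force: [-0.7, -0.5, -0.3]
width: 0.0853
```

```bash
python3 pl.py .500 -.0258 .203 1.668;python3 - <<'E'
from h import *
s=snap("side","pics/b.png")
b=cv2.imread("pics/b.png")
cv2.imwrite("pics/b2.png",cv2.resize(b[150:290,180:320],None,fx=4,fy=4,interpolation=cv2.INTER_CUBIC)[:600])
E
```

```text
t 21.57 pos [ 0.4967 -0.0263  0.27  ] phi 1.6625 tilt [-0.0025  0.0001] w 0.0853 F [-0.7 -0.5 -0.3]
 wz total frac -0.0017  rows>= 1.0
 shift frac [-0.0067  0.0003  0.1339]  rows>= 2.0
```

View pics/b2.png

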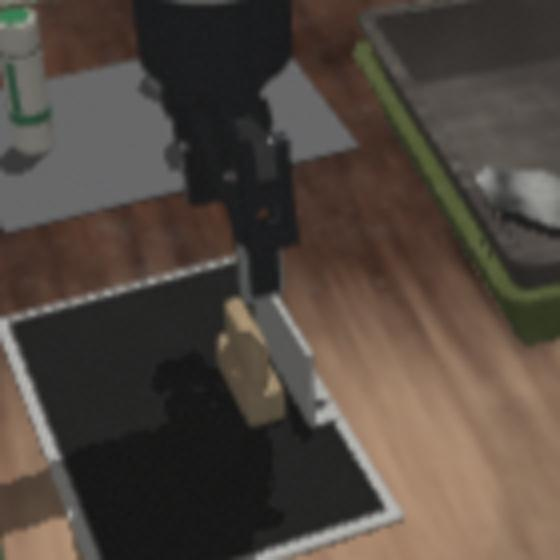

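{"method": "drive_tool", "body": {"targets": [{"x": 0,"y": 0,"z": 0.05,"wx": 0,"wy": 0,"wz": -0.0017,"grip": 1},{"x": 0,"y": 0,"z": 0.05,"wx": 0,"wy": 0,"wz": 0,"grip": 1},{"x": 0,"y": 0,"z": 0,"wx": 0,"wy": 0,"wz": 0,"grip": 1},{"x": 0,"y": 0,"z": 0,"wx": 0,"wy": 0,"wz": 0,"grip": 1}]}}

```text
time_s: 21.95
position: [0.4974, -0.0256, 0.2209]
orientation: [-0.05, 0.999, 0.0, -0.001]
ft_force: [0.6, 0.1, 0.5]
width: 0.0852
```

```bash
python3 pl.py .500 -.0258 .203 1.668;python3 - <<'E'
from h import *
s=snap("side","pics/b.png")
b=cv2.imread("pics/b.png")
cv2.imwrite("pics/b2.png",cv2.resize(b[180:280,200:300],None,fx=6,fy=6,interpolation=cv2.INTER_CUBIC)[:600])
E
```

```text
t 21.95 pos [ 0.4974 -0.0256  0.2209] phi 1.6699 tilt [-0.0011  0.    ] w 0.0852 F [0.6 0.1 0.5]
 wz total frac 0.0006  rows>= 1.0
 shift frac [-0.0051 -0.0008  0.0358]  rows>= 1.0
```

View pics/b2.png

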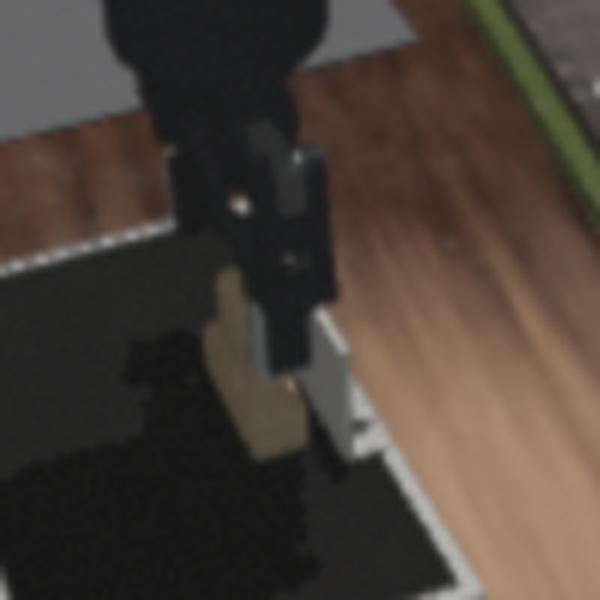

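{"method": "drive_tool", "body": {"targets": [{"x": -0.003,"y": 0,"z": 0.02,"wx": 0,"wy": 0,"wz": 0,"grip": 1},{"x": 0,"y": 0,"z": 0.014,"wx": 0,"wy": 0,"wz": 0,"grip": 1},{"x": 0,"y": 0,"z": 0,"wx": 0,"wy": 0,"wz": 0,"grip": 1},{"x": 0,"y": 0,"z": 0,"wx": 0,"wy": 0,"wz": 0,"grip": 1},{"x": 0,"y": 0,"z": 0,"wx": 0,"wy": 0,"wz": 0,"grip": -1},{"x": 0,"y": 0,"z": 0,"wx": 0,"wy": 0,"wz": 0,"grip": -1},{"x": 0,"y": 0,"z": 0,"wx": 0,"wy": 0,"wz": 0,"grip": -1},{"x": 0,"y": 0,"z": 0,"wx": 0,"wy": 0,"wz": 0,"grip": -1},{"x": 0,"y": 0,"z": 0,"wx": 0,"wy": 0,"wz": 0,"grip": -1}]}}

```text
time_s: 22.75
position: [0.4991, -0.0257, 0.2039]
orientation: [-0.049, 0.999, -0.0, 0.0]
ft_force: [-1.2, -0.9, 5.1]
width: 0.049
```

```bash
python3 pl.py .500 -.0258 .203 1.668;python3 - <<'E'
from h import *
s=snap("side","pics/b.png")
b=cv2.imread("pics/b.png")
cv2.imwrite("pics/b2.png",cv2.resize(b[180:280,200:300],None,fx=6,fy=6,interpolation=cv2.INTER_CUBIC)[:600])
E
```

```text
t 22.75 pos [ 0.4991 -0.0257  0.2039] phi 1.6697 tilt [ 0.0006 -0.0001] w 0.049 F [-1.2 -0.9  5.1]
 wz total frac 0.0005  rows>= 1.0
 shift frac [-0.0019 -0.0003  0.0018]  rows>= 1.0
```

View pics/b2.png

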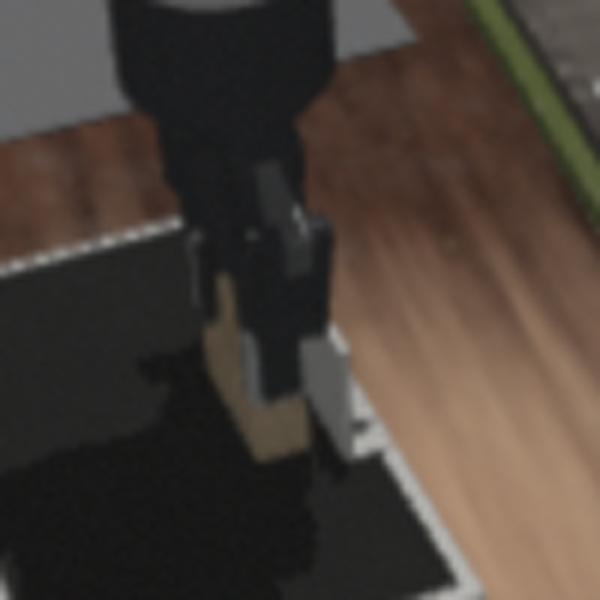

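{"method": "drive_tool", "body": {"targets": [{"x": 0,"y": 0,"z": -0.03,"wx": 0,"wy": 0,"wz": 0,"grip": -1},{"x": 0,"y": 0,"z": -0.06,"wx": 0,"wy": 0,"wz": 0,"grip": -1},{"x": 0,"y": 0,"z": -0.06,"wx": 0,"wy": 0,"wz": 0,"grip": -1},{"x": 0,"y": 0,"z": -0.05,"wx": 0,"wy": 0,"wz": 0,"grip": -1},{"x": 0,"y": 0,"z": 0,"wx": 0,"wy": 0,"wz": -0.025,"grip": -1},{"x": 0,"y": 0,"z": 0,"wx": 0,"wy": 0,"wz": -0.03,"grip": -1},{"x": 0,"y": 0,"z": 0,"wx": 0,"wy": 0,"wz": -0.023,"grip": -1},{"x": 0,"y": 0,"z": 0,"wx": 0,"wy": 0,"wz": 0,"grip": -1}]}}

```text
time_s: 23.47
position: [0.4988, -0.0257, 0.3037]
orientation: [-0.173, 0.985, -0.0, 0.0]
ft_force: [-0.0, 0.3, -0.9]
width: 0.0494
```

```bash
python3 pl.py .532 -.303 .303 1.915;python3 - <<'E'
from h import *
s=snap("side","pics/b.png")
b=cv2.imread("pics/b.png")
cv2.imwrite("pics/b2.png",cv2.resize(b[130:380,190:350],None,fx=2.4,fy=2.4,interpolation=cv2.INTER_CUBIC)[:600])
cv2.imwrite("pics/b3.png",cv2.resize(b[310:375,260:335],None,fx=9,fy=9,interpolation=cv2.INTER_CUBIC)[:600])
E
```

```text
t 23.47 pos [ 0.4988 -0.0257  0.3037] phi 1.918 tilt [ 0.0004 -0.    ] w 0.0494 F [-0.   0.3 -0.9]
 wz total frac 0.0009  rows>= 1.0
 shift frac [ 0.1246 -0.5444  0.0013]  rows>= 7.0
```

View pics/b2.png

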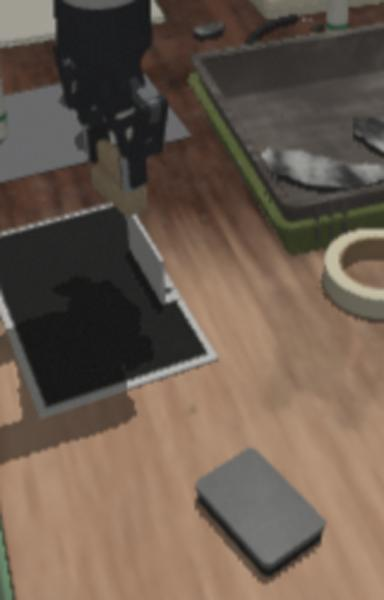

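View pics/b3.png

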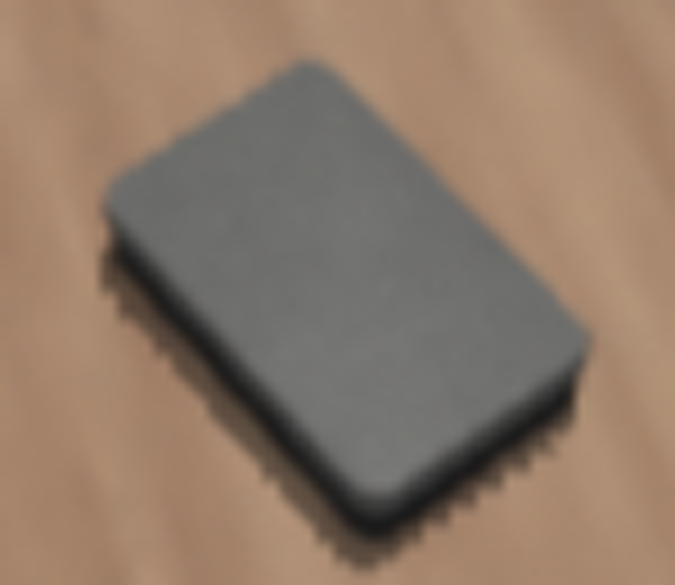

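Run:
```python
from h import *
s=env.read_camera("side")
B=np.array([onz(s,260+(x+.5)/9-.5,310+(y+.5)/9-.5,.019) for x,y in((103,195),(312,52),(592,345),(372,503))]); print(B.mean(0))
e=B[0]+B[1]-B[2]-B[3];print(np.arctan2(-e[0],e[1]),np.linalg.norm(e)/2)
```

```text
[ 0.53119692 -0.30312187  0.019     ]
0.32216779273032226 0.08533636386315577
```

{"method": "drive_tool", "body": {"targets": [{"x": 0.008,"y": -0.035,"z": 0,"wx": 0,"wy": 0,"wz": 0,"grip": -1},{"x": 0.0155,"y": -0.0679,"z": 0,"wx": 0,"wy": 0,"wz": 0,"grip": -1},{"x": 0.0155,"y": -0.0679,"z": 0,"wx": 0,"wy": 0,"wz": 0,"grip": -1},{"x": 0.0155,"y": -0.0679,"z": 0,"wx": 0,"wy": 0,"wz": 0,"grip": -1},{"x": 0.0155,"y": -0.0679,"z": 0,"wx": 0,"wy": 0,"wz": 0,"grip": -1},{"x": 0.0155,"y": -0.0679,"z": 0,"wx": 0,"wy": 0,"wz": 0,"grip": -1},{"x": 0.0155,"y": -0.0679,"z": 0,"wx": 0,"wy": 0,"wz": 0,"grip": -1},{"x": 0.0155,"y": -0.0679,"z": 0,"wx": 0,"wy": 0,"wz": 0,"grip": -1},{"x": 0.008,"y": -0.035,"z": 0,"wx": 0,"wy": 0,"wz": 0,"grip": -1},{"x": 0,"y": 0,"z": 0,"wx": 0,"wy": 0,"wz": 0,"grip": -1}]}}

```text
time_s: 24.4
position: [0.5325, -0.3068, 0.3032]
orientation: [-0.169, 0.986, -0.001, 0.0]
ft_force: [-0.0, 0.2, -0.1]
width: 0.0492
```

```bash
python3 pl.py .531 -.303 .2169 1.915
```

```text
t 24.4 pos [ 0.5325 -0.3068  0.3032] phi 1.91 tilt [ 0.0008 -0.0012] w 0.0492 F [-0.   0.2 -0.1]
 wz total frac -0.0016  rows>= 1.0
 shift frac [0.0002 0.008  0.1726]  rows>= 3.0
```

{"method": "drive_tool", "body": {"targets": [{"x": 0,"y": 0,"z": 0.05,"wx": 0,"wy": 0,"wz": 0,"grip": -1},{"x": 0,"y": 0,"z": 0.05,"wx": 0,"wy": 0,"wz": 0,"grip": -1},{"x": 0,"y": 0,"z": 0.04,"wx": 0,"wy": 0,"wz": 0,"grip": -1},{"x": 0,"y": 0,"z": 0.01,"wx": 0,"wy": 0,"wz": 0,"grip": -1},{"x": 0,"y": 0,"z": 0,"wx": 0,"wy": 0,"wz": 0,"grip": -1},{"x": 0,"y": 0,"z": 0,"wx": 0,"wy": 0,"wz": 0,"grip": -1},{"x": 0,"y": 0,"z": 0,"wx": 0,"wy": 0,"wz": 0,"grip": -1}]}}

```text
time_s: 24.98
position: [0.5329, -0.3033, 0.2298]
orientation: [-0.171, 0.985, -0.001, 0.001]
ft_force: [-0.6, -0.0, 0.6]
width: 0.0494
```

```bash
python3 pl.py .5305 -.303 .2169 1.91;python3 - <<'E'
from h import *
s=snap("side","pics/b.png")
b=cv2.imread("pics/b.png")
cv2.imwrite("pics/b2.png",cv2.resize(b[260:380,240:360],None,fx=5,fy=5,interpolation=cv2.INTER_CUBIC)[:600])
E
```

```text
t 24.98 pos [ 0.5329 -0.3033  0.2298] phi 1.9147 tilt [ 0.0016 -0.0008] w 0.0494 F [-0.6 -0.   0.6]
 wz total frac 0.0015  rows>= 1.0
 shift frac [0.0042 0.0021 0.0257]  rows>= 1.0
```

View pics/b2.png

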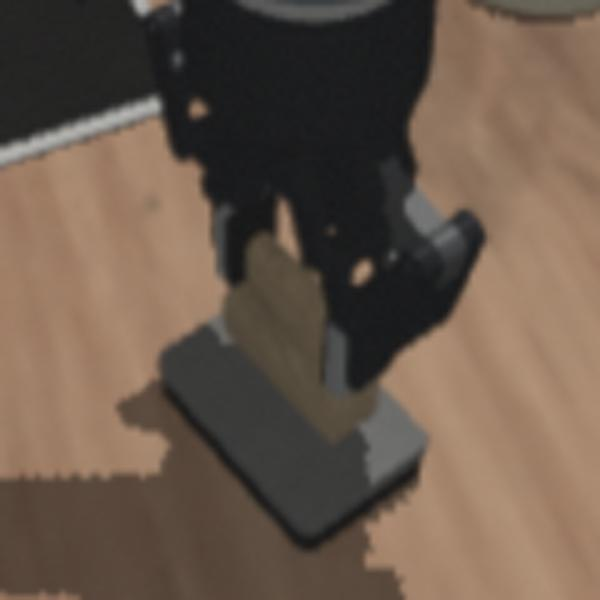

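{"method": "drive_tool", "body": {"targets": [{"x": 0.004,"y": 0.001,"z": 0.012,"wx": 0,"wy": 0,"wz": 0.001,"grip": -1},{"x": 0,"y": 0,"z": 0.008,"wx": 0,"wy": 0,"wz": 0,"grip": -1},{"x": 0,"y": 0,"z": 0.004,"wx": 0,"wy": 0,"wz": 0,"grip": -1},{"x": 0,"y": 0,"z": 0,"wx": 0,"wy": 0,"wz": 0,"grip": -1},{"x": 0,"y": 0,"z": 0,"wx": 0,"wy": 0,"wz": 0,"grip": -1}]}}

```text
time_s: 25.45
position: [0.5301, -0.3036, 0.2171]
orientation: [-0.169, 0.986, 0.0, -0.0]
ft_force: [-3.0, 0.9, 9.3]
width: 0.0493
```

```bash
python3 pl.py .5305 -.303 .2169 1.91;python3 - <<'E'
from h import *
s=snap("side","pics/b.png")
b=cv2.imread("pics/b.png")
cv2.imwrite("pics/b2.png",cv2.resize(b[260:380,240:360],None,fx=5,fy=5,interpolation=cv2.INTER_CUBIC)[:600])
E
```

```text
t 25.45 pos [ 0.5301 -0.3036  0.2171] phi 1.9114 tilt [-0.0001  0.0001] w 0.0493 F [-3.   0.9  9.3]
 wz total frac 0.0005  rows>= 1.0
 shift frac [-0.0012  0.0009  0.0005]  rows>= 1.0
```

View pics/b2.png

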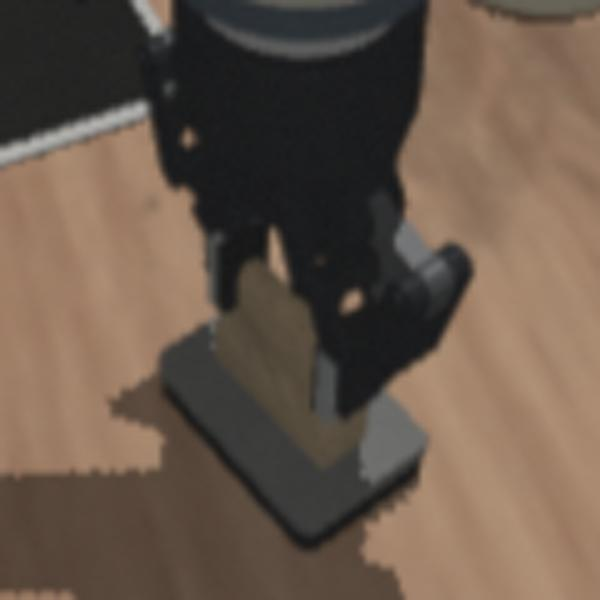

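{"method": "drive_tool", "body": {"targets": [{"x": 0,"y": 0,"z": 0,"wx": 0,"wy": 0,"wz": 0,"grip": 1},{"x": 0,"y": 0,"z": 0,"wx": 0,"wy": 0,"wz": 0,"grip": 1},{"x": 0,"y": 0,"z": 0,"wx": 0,"wy": 0,"wz": 0,"grip": 1},{"x": 0,"y": 0,"z": 0,"wx": 0,"wy": 0,"wz": 0,"grip": 1},{"x": 0,"y": 0,"z": 0,"wx": 0,"wy": 0,"wz": 0,"grip": 1},{"x": 0,"y": 0,"z": -0.02,"wx": 0,"wy": 0,"wz": 0,"grip": 1},{"x": 0,"y": 0,"z": -0.06,"wx": 0,"wy": 0,"wz": 0,"grip": 1},{"x": 0,"y": 0,"z": -0.07,"wx": 0,"wy": 0,"wz": 0,"grip": 1},{"x": 0,"y": 0,"z": -0.07,"wx": 0,"wy": 0,"wz": 0,"grip": 1},{"x": 0,"y": 0,"z": -0.07,"wx": 0,"wy": 0,"wz": 0,"grip": 1}]}}

```text
time_s: 26.33
position: [0.5299, -0.3035, 0.3636]
orientation: [-0.17, 0.986, 0.0, -0.0]
ft_force: [0.3, 0.1, 0.5]
width: 0.0856
```

{"method": "drive_tool", "body": {"targets": [{"x": 0,"y": 0.06,"z": 0,"wx": 0,"wy": 0,"wz": 0.025,"grip": 0.2},{"x": 0,"y": 0.06,"z": 0,"wx": 0,"wy": 0,"wz": 0.03,"grip": 0.2},{"x": 0,"y": 0.06,"z": 0,"wx": 0,"wy": 0,"wz": 0.0222,"grip": 0.2},{"x": 0,"y": 0.06,"z": 0,"wx": 0,"wy": 0,"wz": 0,"grip": 0.2},{"x": 0,"y": 0.06,"z": 0,"wx": 0,"wy": 0,"wz": 0,"grip": 0.2},{"x": 0,"y": 0,"z": 0,"wx": 0,"wy": 0,"wz": 0,"grip": 0.2}]}}

```text
time_s: 26.83
position: [0.5004, -0.1533, 0.3621]
orientation: [-0.05, 0.999, 0.001, -0.0]
ft_force: [-0.1, -0.5, -0.2]
width: 0.0512
```

```bash
python3 pl.py .4208 .2787 .35 1.6704;python3 - <<'E'
from h import *
s=snap("side","pics/b.png"); a=snap("top","pics/a.png")
b=cv2.imread("pics/b.png");a=cv2.imread("pics/a.png")
cv2.imwrite("pics/b2.png",np.hstack([cv2.resize(b[300:380,250:340],(405,360),interpolation=2),cv2.resize(a[195:250,370:435],(395,360),interpolation=2)]))
E
```

```text
t 26.83 pos [ 0.5004 -0.1533  0.3621] phi 1.6708 tilt [-0.0006  0.0017] w 0.0512 F [-0.1 -0.5 -0.2]
 wz total frac 0.0001  rows>= 1.0
 shift frac [0.0725 0.8756 0.0241]  rows>= 11.0
```

View pics/b2.png

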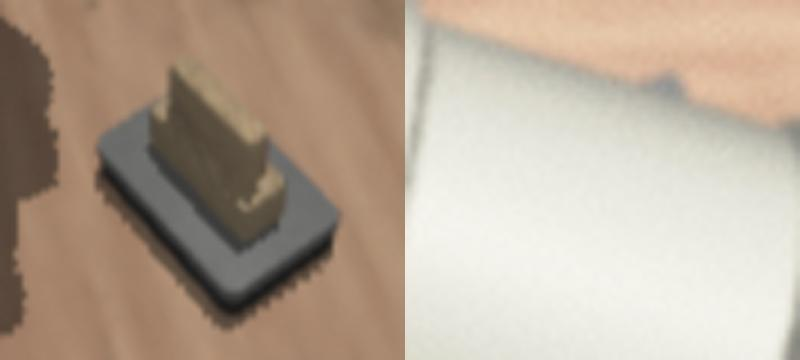

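{"method": "drive_tool", "body": {"targets": [{"x": 0.003,"y": 0.0365,"z": 0,"wx": 0,"wy": 0,"wz": 0,"grip": 0.2},{"x": 0.006,"y": 0.073,"z": 0,"wx": 0,"wy": 0,"wz": 0,"grip": 0.2},{"x": 0.006,"y": 0.073,"z": 0,"wx": 0,"wy": 0,"wz": 0,"grip": 0.2},{"x": 0.006,"y": 0.073,"z": 0,"wx": 0,"wy": 0,"wz": 0,"grip": 0.2},{"x": 0.006,"y": 0.073,"z": 0,"wx": 0,"wy": 0,"wz": 0,"grip": 0.2},{"x": 0.006,"y": 0.073,"z": 0,"wx": 0,"wy": 0,"wz": 0,"grip": 0.2},{"x": 0.006,"y": 0.073,"z": 0,"wx": 0,"wy": 0,"wz": 0,"grip": 0.2},{"x": 0.006,"y": 0.073,"z": 0,"wx": 0,"wy": 0,"wz": 0,"grip": 0.2},{"x": 0.006,"y": 0.073,"z": 0,"wx": 0,"wy": 0,"wz": 0,"grip": 0.2},{"x": 0.006,"y": 0.073,"z": 0,"wx": 0,"wy": 0,"wz": 0,"grip": 0.2}]}}

```text
time_s: 27.77
position: [0.4393, 0.1862, 0.362]
orientation: [-0.049, 0.999, 0.0, 0.001]
ft_force: [0.5, 0.1, -0.5]
width: 0.0511
```

{"method": "drive_tool", "body": {"targets": [{"x": 0.006,"y": 0.073,"z": 0,"wx": 0,"wy": 0,"wz": 0,"grip": 0.2},{"x": 0.006,"y": 0.073,"z": 0,"wx": 0,"wy": 0,"wz": 0,"grip": 0.2},{"x": 0.003,"y": 0.0365,"z": 0,"wx": 0,"wy": 0,"wz": 0,"grip": 0.2},{"x": 0,"y": 0,"z": 0,"wx": 0,"wy": 0,"wz": 0,"grip": 0.2},{"x": 0,"y": 0,"z": 0,"wx": 0,"wy": 0,"wz": 0,"grip": 0.2},{"x": 0,"y": 0,"z": 0,"wx": 0,"wy": 0,"wz": 0,"grip": 0.2}]}}

```text
time_s: 28.27
position: [0.4232, 0.2745, 0.3615]
orientation: [-0.049, 0.999, -0.0, -0.0]
ft_force: [-0.3, 0.2, -0.3]
width: 0.0512
```

```bash
python3 pl.py .4208 .2787 .2326 1.6704
```

```text
t 28.27 pos [0.4232 0.2745 0.3615] phi 1.6688 tilt [ 0.     -0.0006] w 0.0512 F [-0.3  0.2 -0.3]
 wz total frac -0.0005  rows>= 1.0
 shift frac [0.0038 0.0089 0.2577]  rows>= 4.0
```

{"method": "drive_tool", "body": {"targets": [{"x": 0.0038,"y": 0.0089,"z": 0,"wx": 0,"wy": 0,"wz": -0.0005,"grip": 0.2},{"x": 0,"y": 0,"z": 0.06,"wx": 0,"wy": 0,"wz": 0,"grip": 0.2},{"x": 0,"y": 0,"z": 0.06,"wx": 0,"wy": 0,"wz": 0,"grip": 0.2},{"x": 0,"y": 0,"z": 0.06,"wx": 0,"wy": 0,"wz": 0,"grip": 0.2},{"x": 0,"y": 0,"z": 0.05,"wx": 0,"wy": 0,"wz": 0,"grip": 0.2},{"x": 0,"y": 0,"z": 0.02,"wx": 0,"wy": 0,"wz": 0,"grip": 0.2},{"x": 0,"y": 0,"z": 0.004,"wx": 0,"wy": 0,"wz": 0,"grip": 0.2},{"x": 0,"y": 0,"z": 0,"wx": 0,"wy": 0,"wz": 0,"grip": 0.2},{"x": 0,"y": 0,"z": 0,"wx": 0,"wy": 0,"wz": 0,"grip": 0.2}]}}

```text
time_s: 29.02
position: [0.4211, 0.2796, 0.2357]
orientation: [-0.05, 0.999, 0.0, 0.001]
ft_force: [-0.1, 0.5, -0.1]
width: 0.051
```

```bash
python3 pl.py .4208 .2787 .2326 1.6704
```

```text
t 29.02 pos [0.4211 0.2796 0.2357] phi 1.6701 tilt [0.0015 0.0009] w 0.051 F [-0.1  0.5 -0.1]
 wz total frac -0.0001  rows>= 1.0
 shift frac [ 0.0007 -0.0018  0.0061]  rows>= 1.0
```

{"method": "drive_tool", "body": {"targets": [{"x": 0.0005,"y": -0.0016,"z": 0.005,"wx": 0,"wy": 0,"wz": 0,"grip": 0.2},{"x": 0,"y": 0,"z": 0,"wx": 0,"wy": 0,"wz": 0,"grip": 0.2},{"x": 0,"y": 0,"z": 0,"wx": 0,"wy": 0,"wz": 0,"grip": -1},{"x": 0,"y": 0,"z": 0,"wx": 0,"wy": 0,"wz": 0,"grip": -1},{"x": 0,"y": 0,"z": 0,"wx": 0,"wy": 0,"wz": 0,"grip": -1},{"x": 0,"y": 0,"z": 0,"wx": 0,"wy": 0,"wz": 0,"grip": -1},{"x": 0,"y": 0,"z": 0,"wx": 0,"wy": 0,"wz": 0,"grip": -1},{"x": 0,"y": 0,"z": 0,"wx": 0,"wy": 0,"wz": 0,"grip": -1}]}}

```text
time_s: 29.68
position: [0.4204, 0.2789, 0.2326]
orientation: [-0.05, 0.999, 0.0, 0.0]
ft_force: [-0.2, -1.3, 6.4]
width: 0.0283
```

```bash
python3 pl.py .4523 -.0297 .35 1.6704
```

```text
t 29.68 pos [0.4204 0.2789 0.2326] phi 1.6708 tilt [0.0008 0.0005] w 0.0283 F [-0.2 -1.3  6.4]
 wz total frac 0.0001  rows>= 1.0
 shift frac [-0.0021 -0.6205 -0.2348]  rows>= 9.0
```

Glue held at its mat pose; lift, carry back, lower.

{"method": "drive_tool", "body": {"targets": [{"x": 0,"y": 0,"z": -0.04,"wx": 0,"wy": 0,"wz": 0,"grip": -1},{"x": 0,"y": 0,"z": -0.07,"wx": 0,"wy": 0,"wz": 0,"grip": -1},{"x": 0,"y": 0,"z": -0.07,"wx": 0,"wy": 0,"wz": 0,"grip": -1},{"x": 0,"y": 0,"z": -0.04,"wx": 0,"wy": 0,"wz": 0,"grip": -1},{"x": 0,"y": -0.04,"z": 0,"wx": 0,"wy": 0,"wz": 0,"grip": -1},{"x": 0,"y": -0.07,"z": 0,"wx": 0,"wy": 0,"wz": 0,"grip": -1},{"x": 0,"y": -0.07,"z": 0,"wx": 0,"wy": 0,"wz": 0,"grip": -1},{"x": 0,"y": -0.07,"z": 0,"wx": 0,"wy": 0,"wz": 0,"grip": -1},{"x": 0,"y": -0.07,"z": 0,"wx": 0,"wy": 0,"wz": 0,"grip": -1},{"x": 0,"y": -0.07,"z": 0,"wx": 0,"wy": 0,"wz": 0,"grip": -1}]}}

```text
time_s: 30.52
position: [0.4393, 0.0832, 0.3422]
orientation: [-0.05, 0.999, 0.0, 0.0]
ft_force: [-0.3, -0.1, -0.6]
width: 0.0282
```

{"method": "drive_tool", "body": {"targets": [{"x": -0.002,"y": -0.07,"z": 0,"wx": 0,"wy": 0,"wz": 0,"grip": -1},{"x": 0,"y": -0.07,"z": 0,"wx": 0,"wy": 0,"wz": 0,"grip": -1},{"x": 0,"y": -0.07,"z": 0,"wx": 0,"wy": 0,"wz": 0,"grip": -1},{"x": 0,"y": -0.0205,"z": 0,"wx": 0,"wy": 0,"wz": 0,"grip": -1},{"x": 0,"y": 0,"z": 0.06,"wx": 0,"wy": 0,"wz": 0,"grip": -1},{"x": 0,"y": 0,"z": 0.06,"wx": 0,"wy": 0,"wz": 0,"grip": -1},{"x": 0,"y": 0,"z": 0.05,"wx": 0,"wy": 0,"wz": 0,"grip": -1},{"x": 0,"y": 0,"z": 0.03,"wx": 0,"wy": 0,"wz": 0,"grip": -1},{"x": 0,"y": 0,"z": 0,"wx": 0,"wy": 0,"wz": 0,"grip": -1},{"x": 0,"y": 0,"z": 0,"wx": 0,"wy": 0,"wz": 0,"grip": -1}]}}

```text
time_s: 31.35
position: [0.4519, -0.0297, 0.2416]
orientation: [-0.05, 0.999, 0.0, -0.001]
ft_force: [1.0, -0.0, 0.6]
width: 0.0283
```

```bash
python3 pl.py .4523 -.0297 .2361 1.6704
```

```text
t 31.35 pos [ 0.4519 -0.0297  0.2416] phi 1.6707 tilt [-0.002   0.0002] w 0.0283 F [ 1.  -0.   0.6]
 wz total frac 0.0001  rows>= 1.0
 shift frac [-0.0009 -0.0002  0.011 ]  rows>= 1.0
```

{"method": "drive_tool", "body": {"targets": [{"x": 0,"y": 0,"z": 0.008,"wx": 0,"wy": 0,"wz": 0,"grip": -1},{"x": 0,"y": 0,"z": 0.003,"wx": 0,"wy": 0,"wz": 0,"grip": -1},{"x": 0,"y": 0,"z": 0,"wx": 0,"wy": 0,"wz": 0,"grip": -1},{"x": 0,"y": 0,"z": 0,"wx": 0,"wy": 0,"wz": 0,"grip": -1}]}}

```text
time_s: 31.68
position: [0.4524, -0.0299, 0.2371]
orientation: [-0.05, 0.999, -0.0, 0.001]
ft_force: [-0.3, 0.1, -1.0]
width: 0.0285
```

```bash
python3 pl.py .4523 -.0297 .2361 1.6704
```

```text
t 31.68 pos [ 0.4524 -0.0299  0.2371] phi 1.6708 tilt [ 0.0012 -0.0001] w 0.0285 F [-0.3  0.1 -1. ]
 wz total frac 0.0001  rows>= 1.0
 shift frac [0.0001 0.0003 0.002 ]  rows>= 1.0
```

{"method": "drive_tool", "body": {"targets": [{"x": 0,"y": 0,"z": 0.002,"wx": 0,"wy": 0,"wz": 0,"grip": -1},{"x": 0,"y": 0,"z": 0,"wx": 0,"wy": 0,"wz": 0,"grip": -1},{"x": 0,"y": 0,"z": 0,"wx": 0,"wy": 0,"wz": 0,"grip": -1}]}}

```text
time_s: 31.93
position: [0.4521, -0.0299, 0.2356]
orientation: [-0.05, 0.999, -0.0, 0.0]
ft_force: [0.2, 0.7, 1.4]
width: 0.0285
```

```bash
python3 pl.py .4523 -.0297 .2361 1.6704
```

```text
t 31.93 pos [ 0.4521 -0.0299  0.2356] phi 1.6706 tilt [ 0.0004 -0.    ] w 0.0285 F [0.2 0.7 1.4]
 wz total frac 0.0001  rows>= 1.0
 shift frac [-0.0003  0.0003 -0.0009]  rows>= 1.0
```

{"method": "drive_tool", "body": {"targets": [{"x": 0,"y": 0,"z": 0,"wx": 0,"wy": 0,"wz": 0,"grip": 0.2},{"x": 0,"y": 0,"z": 0,"wx": 0,"wy": 0,"wz": 0,"grip": 0.2},{"x": 0,"y": 0,"z": 0,"wx": 0,"wy": 0,"wz": 0,"grip": 0.2},{"x": 0,"y": 0,"z": 0,"wx": 0,"wy": 0,"wz": 0,"grip": 0.2},{"x": 0,"y": 0,"z": -0.03,"wx": 0,"wy": 0,"wz": 0,"grip": 0.2},{"x": 0,"y": 0,"z": -0.06,"wx": 0,"wy": 0,"wz": 0,"grip": 0.2},{"x": 0,"y": 0,"z": -0.07,"wx": 0,"wy": 0,"wz": 0,"grip": 0.2},{"x": 0,"y": 0,"z": -0.07,"wx": 0,"wy": 0,"wz": 0,"grip": 0.2},{"x": 0,"y": 0,"z": 0,"wx": 0,"wy": 0,"wz": 0.0385,"grip": 1},{"x": 0,"y": 0,"z": 0,"wx": 0,"wy": 0,"wz": 0.0385,"grip": 1}]}}

```text
time_s: 32.77
position: [0.4528, -0.03, 0.3528]
orientation: [0.074, 0.997, -0.0, 0.002]
ft_force: [-0.2, 0.4, -0.2]
width: 0.0732
```

{"method": "drive_tool", "body": {"targets": [{"x": 0,"y": 0,"z": 0,"wx": 0,"wy": 0,"wz": 0.0385,"grip": 1},{"x": 0,"y": 0,"z": 0,"wx": 0,"wy": 0,"wz": 0.0385,"grip": 1},{"x": 0,"y": 0,"z": 0,"wx": 0,"wy": 0,"wz": 0.0385,"grip": 1},{"x": 0,"y": 0,"z": 0,"wx": 0,"wy": 0,"wz": 0.0385,"grip": 1},{"x": 0,"y": 0,"z": 0,"wx": 0,"wy": 0,"wz": 0.0385,"grip": 1},{"x": 0,"y": 0,"z": 0,"wx": 0,"wy": 0,"wz": 0.0385,"grip": 1},{"x": 0,"y": 0,"z": 0,"wx": 0,"wy": 0,"wz": 0.0385,"grip": 1},{"x": 0,"y": 0,"z": 0,"wx": 0,"wy": 0,"wz": 0.0385,"grip": 1},{"x": 0,"y": 0,"z": 0,"wx": 0,"wy": 0,"wz": 0.0385,"grip": 1},{"x": 0,"y": 0,"z": 0,"wx": 0,"wy": 0,"wz": 0.0385,"grip": 1}]}}

```text
time_s: 33.6
position: [0.452, -0.0299, 0.3504]
orientation: [0.628, 0.778, -0.0, -0.0]
ft_force: [0.5, 1.0, 0.3]
width: 0.0856
```

{"method": "drive_tool", "body": {"targets": [{"x": 0,"y": 0,"z": 0,"wx": 0,"wy": 0,"wz": 0.0385,"grip": 1},{"x": 0,"y": 0,"z": 0,"wx": 0,"wy": 0,"wz": 0,"grip": 1}]}}

```text
time_s: 33.77
position: [0.452, -0.0299, 0.3504]
orientation: [0.674, 0.739, -0.0, -0.0]
ft_force: [0.5, 0.4, -0.7]
width: 0.0855
```

```bash
python3 pl.py .5451 .2402 .33 .0993;python3 - <<'E'
from h import *
s=snap("side","pics/b.png")
b=cv2.imread("pics/b.png")
cv2.imwrite("pics/b2.png",cv2.resize(b[120:280,150:300],None,fx=3.5,fy=3.5,interpolation=2))
E
```

```text
t 33.77 pos [ 0.452  -0.0299  0.3504] phi 0.0927 tilt [-0.0001  0.    ] w 0.0855 F [ 0.5  0.4 -0.7]
 wz total frac -0.0021  rows>= 1.0
 shift frac [0.5191 0.2388 0.0408]  rows>= 7.0
```

View pics/b2.png

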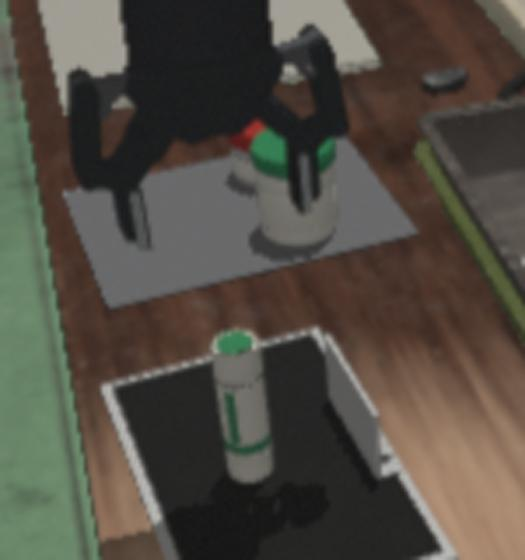

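Glue is standing. On to the pot.

{"method": "drive_tool", "body": {"targets": [{"x": 0.0324,"y": 0.0149,"z": 0,"wx": 0,"wy": 0,"wz": -0.0021,"grip": 1},{"x": 0.0649,"y": 0.0298,"z": 0,"wx": 0,"wy": 0,"wz": 0,"grip": 1},{"x": 0.0649,"y": 0.0298,"z": 0,"wx": 0,"wy": 0,"wz": 0,"grip": 1},{"x": 0.0649,"y": 0.0298,"z": 0,"wx": 0,"wy": 0,"wz": 0,"grip": 1},{"x": 0.0649,"y": 0.0298,"z": 0,"wx": 0,"wy": 0,"wz": 0,"grip": 1},{"x": 0.0649,"y": 0.0298,"z": 0,"wx": 0,"wy": 0,"wz": 0,"grip": 1},{"x": 0.0649,"y": 0.0298,"z": 0,"wx": 0,"wy": 0,"wz": 0,"grip": 1},{"x": 0.0649,"y": 0.0298,"z": 0,"wx": 0,"wy": 0,"wz": 0,"grip": 1},{"x": 0.0324,"y": 0.0149,"z": 0,"wx": 0,"wy": 0,"wz": 0,"grip": 1},{"x": 0,"y": 0,"z": 0.05,"wx": 0,"wy": 0,"wz": 0,"grip": 1}]}}

```text
time_s: 34.65
position: [0.5463, 0.245, 0.3292]
orientation: [0.666, 0.746, 0.004, 0.002]
ft_force: [1.1, 0.2, 0.7]
width: 0.0851
```

{"method": "drive_tool", "body": {"targets": [{"x": 0,"y": 0,"z": 0.05,"wx": 0,"wy": 0,"wz": 0,"grip": 1},{"x": 0,"y": 0,"z": 0,"wx": 0,"wy": 0,"wz": 0,"grip": 1},{"x": 0,"y": 0,"z": 0,"wx": 0,"wy": 0,"wz": 0,"grip": 1},{"x": 0,"y": 0,"z": 0,"wx": 0,"wy": 0,"wz": 0,"grip": 1}]}}

```text
time_s: 34.98
position: [0.5439, 0.2406, 0.3013]
orientation: [0.668, 0.744, 0.0, 0.0]
ft_force: [-0.5, -0.0, 0.7]
width: 0.0855
```

```bash
python3 pl.py .5451 .2402 .2208 .0993
```

```text
t 34.98 pos [0.5439 0.2406 0.3013] phi 0.1065 tilt [0.0004 0.0002] w 0.0855 F [-0.5 -0.   0.7]
 wz total frac 0.0023  rows>= 1.0
 shift frac [-0.0011  0.0023  0.161 ]  rows>= 2.0
```

{"method": "drive_tool", "body": {"targets": [{"x": -0.0011,"y": 0.0023,"z": 0.05,"wx": 0,"wy": 0,"wz": 0.002,"grip": 1},{"x": 0,"y": 0,"z": 0.06,"wx": 0,"wy": 0,"wz": 0,"grip": 1},{"x": 0,"y": 0,"z": 0.04,"wx": 0,"wy": 0,"wz": 0,"grip": 1},{"x": 0,"y": 0,"z": 0.011,"wx": 0,"wy": 0,"wz": 0,"grip": 1},{"x": 0,"y": 0,"z": 0,"wx": 0,"wy": 0,"wz": 0,"grip": 1},{"x": 0,"y": 0,"z": 0,"wx": 0,"wy": 0,"wz": 0,"grip": 1}]}}

```text
time_s: 35.48
position: [0.5455, 0.2404, 0.2215]
orientation: [0.671, 0.741, 0.001, 0.0]
ft_force: [-0.2, 0.4, 0.2]
width: 0.0852
```

```bash
python3 pl.py .5451 .2402 .2208 .0993
```

```text
t 35.48 pos [0.5455 0.2404 0.2215] phi 0.0988 tilt [0.0017 0.0008] w 0.0852 F [-0.2  0.4  0.2]
 wz total frac -0.0002  rows>= 1.0
 shift frac [-0.0003 -0.0009  0.0014]  rows>= 1.0
```

{"method": "drive_tool", "body": {"targets": [{"x": 0,"y": 0,"z": 0.0008,"wx": 0,"wy": 0,"wz": 0,"grip": -1},{"x": 0,"y": 0,"z": 0,"wx": 0,"wy": 0,"wz": 0,"grip": -1},{"x": 0,"y": 0,"z": 0,"wx": 0,"wy": 0,"wz": 0,"grip": -1},{"x": 0,"y": 0,"z": 0,"wx": 0,"wy": 0,"wz": 0,"grip": -1},{"x": 0,"y": 0,"z": 0,"wx": 0,"wy": 0,"wz": 0,"grip": -1},{"x": 0,"y": 0,"z": 0,"wx": 0,"wy": 0,"wz": 0,"grip": -1}]}}

```text
time_s: 35.98
position: [0.5454, 0.2405, 0.2215]
orientation: [0.671, 0.741, 0.001, 0.001]
ft_force: [-1.4, 0.0, 7.9]
width: 0.0641
```

```bash
python3 pl.py .4868 .0462 .3237 .0993
```

```text
t 35.98 pos [0.5454 0.2405 0.2215] phi 0.0988 tilt [0.0025 0.0011] w 0.0641 F [-1.4  0.   7.9]
 wz total frac -0.0002  rows>= 1.0
 shift frac [-0.3751 -0.1551 -0.2044]  rows>= 6.0
```

{"method": "drive_tool", "body": {"targets": [{"x": 0,"y": 0,"z": -0.03,"wx": 0,"wy": 0,"wz": 0,"grip": -1},{"x": 0,"y": 0,"z": -0.06,"wx": 0,"wy": 0,"wz": 0,"grip": -1},{"x": 0,"y": 0,"z": -0.06,"wx": 0,"wy": 0,"wz": 0,"grip": -1},{"x": 0,"y": 0,"z": -0.05,"wx": 0,"wy": 0,"wz": 0,"grip": -1},{"x": -0.0375,"y": -0.0155,"z": 0,"wx": 0,"wy": 0,"wz": 0,"grip": -1},{"x": -0.06,"y": -0.0248,"z": 0,"wx": 0,"wy": 0,"wz": 0,"grip": -1},{"x": -0.06,"y": -0.0248,"z": 0,"wx": 0,"wy": 0,"wz": 0,"grip": -1},{"x": -0.06,"y": -0.0248,"z": 0,"wx": 0,"wy": 0,"wz": 0,"grip": -1},{"x": -0.06,"y": -0.0248,"z": 0,"wx": 0,"wy": 0,"wz": 0,"grip": -1},{"x": -0.06,"y": -0.0248,"z": 0,"wx": 0,"wy": 0,"wz": 0,"grip": -1}]}}

```text
time_s: 36.82
position: [0.4913, 0.0642, 0.3204]
orientation: [0.671, 0.741, 0.001, 0.0]
ft_force: [-0.6, -1.2, -1.7]
width: 0.0645
```

{"method": "drive_tool", "body": {"targets": [{"x": -0.0375,"y": -0.0155,"z": 0,"wx": 0,"wy": 0,"wz": 0,"grip": -1},{"x": 0,"y": 0,"z": 0,"wx": 0,"wy": 0,"wz": 0,"grip": -1},{"x": 0,"y": 0,"z": 0.05,"wx": 0,"wy": 0,"wz": 0,"grip": -1},{"x": 0,"y": 0,"z": 0.05,"wx": 0,"wy": 0,"wz": 0,"grip": -1},{"x": 0,"y": 0,"z": 0.05,"wx": 0,"wy": 0,"wz": 0,"grip": -1},{"x": 0,"y": 0,"z": 0.02,"wx": 0,"wy": 0,"wz": 0,"grip": -1},{"x": 0,"y": 0,"z": 0,"wx": 0,"wy": 0,"wz": 0,"grip": -1},{"x": 0,"y": 0,"z": 0,"wx": 0,"wy": 0,"wz": 0,"grip": -1},{"x": 0,"y": 0,"z": 0,"wx": 0,"wy": 0,"wz": 0,"grip": -1}]}}

```text
time_s: 37.57
position: [0.4869, 0.0463, 0.2358]
orientation: [0.671, 0.741, 0.001, 0.001]
ft_force: [0.6, 0.8, -1.6]
width: 0.0645
```

```bash
python3 pl.py .4868 .0462 .2237 .0993
```

```text
t 37.57 pos [0.4869 0.0463 0.2358] phi 0.0989 tilt [0.0019 0.0002] w 0.0645 F [ 0.6  0.8 -1.6]
 wz total frac -0.0001  rows>= 1.0
 shift frac [-0.0002 -0.0001  0.0242]  rows>= 1.0
```

{"method": "drive_tool", "body": {"targets": [{"x": 0,"y": 0,"z": 0.013,"wx": 0,"wy": 0,"wz": 0,"grip": -1},{"x": 0,"y": 0,"z": 0.009,"wx": 0,"wy": 0,"wz": 0,"grip": -1},{"x": 0,"y": 0,"z": 0,"wx": 0,"wy": 0,"wz": 0,"grip": -1},{"x": 0,"y": 0,"z": 0,"wx": 0,"wy": 0,"wz": 0,"grip": -1},{"x": 0,"y": 0,"z": 0,"wx": 0,"wy": 0,"wz": 0,"grip": -1}]}}

```text
time_s: 37.98
position: [0.4864, 0.0461, 0.224]
orientation: [0.671, 0.741, 0.0, 0.0]
ft_force: [-2.0, -0.3, 5.5]
width: 0.0643
```

```bash
python3 pl.py .4868 .0462 .2237 .0993
```

```text
t 37.98 pos [0.4864 0.0461 0.224 ] phi 0.0986 tilt [0.0011 0.0001] w 0.0643 F [-2.  -0.3  5.5]
 wz total frac -0.0002  rows>= 1.0
 shift frac [0.0002 0.0009 0.0006]  rows>= 1.0
```

Contact. Release and go for the tin.

{"method": "drive_tool", "body": {"targets": [{"x": 0,"y": 0,"z": 0,"wx": 0,"wy": 0,"wz": 0,"grip": 1},{"x": 0,"y": 0,"z": 0,"wx": 0,"wy": 0,"wz": 0,"grip": 1},{"x": 0,"y": 0,"z": 0,"wx": 0,"wy": 0,"wz": 0,"grip": 1},{"x": 0,"y": 0,"z": 0,"wx": 0,"wy": 0,"wz": 0,"grip": 1},{"x": 0,"y": 0,"z": -0.03,"wx": 0,"wy": 0,"wz": 0,"grip": 1},{"x": 0,"y": 0,"z": -0.06,"wx": 0,"wy": 0,"wz": 0,"grip": 1},{"x": 0,"y": 0,"z": -0.06,"wx": 0,"wy": 0,"wz": 0,"grip": 1},{"x": 0,"y": 0,"z": -0.06,"wx": 0,"wy": 0,"wz": 0,"grip": 1},{"x": 0,"y": 0,"z": 0,"wx": 0,"wy": 0,"wz": 0,"grip": 1}]}}

```text
time_s: 38.73
position: [0.4879, 0.0462, 0.3335]
orientation: [0.671, 0.741, 0.003, 0.003]
ft_force: [1.2, -1.2, -0.0]
width: 0.0856
```

```bash
python3 pl.py .535 .3332 .33 .0993;python3 - <<'E'
from h import *
s=snap("side","pics/b.png")
b=cv2.imread("pics/b.png")
cv2.imwrite("pics/b2.png",cv2.resize(b[120:280,150:300],None,fx=3.5,fy=3.5,interpolation=2))
E
```

```text
t 38.73 pos [0.4879 0.0462 0.3335] phi 0.0986 tilt [0.0078 0.0007] w 0.0856 F [ 1.2 -1.2 -0. ]
 wz total frac -0.0002  rows>= 1.0
 shift frac [0.5619 0.1506 0.0071]  rows>= 8.0
```

View pics/b2.png

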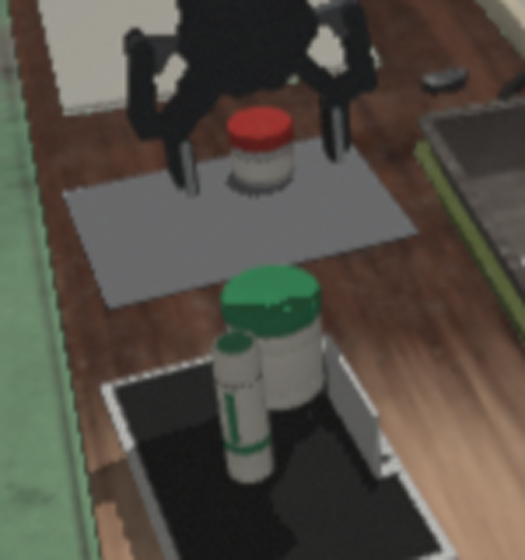

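{"method": "drive_tool", "body": {"targets": [{"x": 0.0312,"y": 0.0086,"z": 0,"wx": 0,"wy": 0,"wz": 0,"grip": 1},{"x": 0.0624,"y": 0.017,"z": 0,"wx": 0,"wy": 0,"wz": 0,"grip": 1},{"x": 0.0624,"y": 0.017,"z": 0,"wx": 0,"wy": 0,"wz": 0,"grip": 1},{"x": 0.0624,"y": 0.017,"z": 0,"wx": 0,"wy": 0,"wz": 0,"grip": 1},{"x": 0.0624,"y": 0.017,"z": 0,"wx": 0,"wy": 0,"wz": 0,"grip": 1},{"x": 0.0624,"y": 0.017,"z": 0,"wx": 0,"wy": 0,"wz": 0,"grip": 1},{"x": 0.0624,"y": 0.017,"z": 0,"wx": 0,"wy": 0,"wz": 0,"grip": 1},{"x": 0.0624,"y": 0.017,"z": 0,"wx": 0,"wy": 0,"wz": 0,"grip": 1},{"x": 0.0624,"y": 0.017,"z": 0,"wx": 0,"wy": 0,"wz": 0,"grip": 1},{"x": 0.0312,"y": 0.0086,"z": 0,"wx": 0,"wy": 0,"wz": 0,"grip": 1}]}}

```text
time_s: 39.62
position: [0.5347, 0.336, 0.3271]
orientation: [0.671, 0.742, -0.0, -0.0]
ft_force: [0.2, -0.3, 0.4]
width: 0.0856
```

{"method": "drive_tool", "body": {"targets": [{"x": 0,"y": 0,"z": 0.05,"wx": 0,"wy": 0,"wz": 0,"grip": 1},{"x": 0,"y": 0,"z": 0.06,"wx": 0,"wy": 0,"wz": 0,"grip": 1},{"x": 0,"y": 0,"z": 0,"wx": 0,"wy": 0,"wz": 0,"grip": 1},{"x": 0,"y": 0,"z": 0,"wx": 0,"wy": 0,"wz": 0,"grip": 1},{"x": 0,"y": 0,"z": 0,"wx": 0,"wy": 0,"wz": 0,"grip": 1}]}}

```text
time_s: 40.03
position: [0.5349, 0.3327, 0.274]
orientation: [0.672, 0.741, -0.0, -0.0]
ft_force: [0.1, -0.4, 0.5]
width: 0.0856
```

```bash
python3 pl.py .535 .3332 .1917 .0993
```

```text
t 40.03 pos [0.5349 0.3327 0.274 ] phi 0.0982 tilt [-0.0003 -0.0003] w 0.0856 F [ 0.1 -0.4  0.5]
 wz total frac -0.0003  rows>= 1.0
 shift frac [0.001  0.0003 0.1646]  rows>= 3.0
```

{"method": "drive_tool", "body": {"targets": [{"x": 0.001,"y": 0,"z": 0.05,"wx": 0,"wy": 0,"wz": 0,"grip": 1},{"x": 0,"y": 0,"z": 0.06,"wx": 0,"wy": 0,"wz": 0,"grip": 1},{"x": 0,"y": 0,"z": 0.04,"wx": 0,"wy": 0,"wz": 0,"grip": 1},{"x": 0,"y": 0,"z": 0.0145,"wx": 0,"wy": 0,"wz": 0,"grip": 1},{"x": 0,"y": 0,"z": 0,"wx": 0,"wy": 0,"wz": 0,"grip": 1},{"x": 0,"y": 0,"z": 0,"wx": 0,"wy": 0,"wz": 0,"grip": 1},{"x": 0,"y": 0,"z": 0,"wx": 0,"wy": 0,"wz": 0,"grip": 1}]}}

```text
time_s: 40.62
position: [0.5355, 0.3339, 0.1933]
orientation: [0.671, 0.741, 0.001, 0.0]
ft_force: [-1.3, 0.2, -0.6]
width: 0.0854
```

```bash
python3 pl.py .535 .3332 .1917 .0993
```

```text
t 40.62 pos [0.5355 0.3339 0.1933] phi 0.0984 tilt [0.0025 0.0015] w 0.0854 F [-1.3  0.2 -0.6]
 wz total frac -0.0003  rows>= 1.0
 shift frac [-0.0013 -0.0012  0.0032]  rows>= 1.0
```

{"method": "drive_tool", "body": {"targets": [{"x": -0.001,"y": -0.0005,"z": 0.002,"wx": 0,"wy": 0,"wz": 0,"grip": 1},{"x": 0,"y": 0,"z": 0,"wx": 0,"wy": 0,"wz": 0,"grip": -1},{"x": 0,"y": 0,"z": 0,"wx": 0,"wy": 0,"wz": 0,"grip": -1},{"x": 0,"y": 0,"z": 0,"wx": 0,"wy": 0,"wz": 0,"grip": -1},{"x": 0,"y": 0,"z": 0,"wx": 0,"wy": 0,"wz": 0,"grip": -1},{"x": 0,"y": 0,"z": 0,"wx": 0,"wy": 0,"wz": 0,"grip": -1},{"x": 0,"y": 0,"z": 0,"wx": 0,"wy": 0,"wz": 0,"grip": -1}]}}

```text
time_s: 41.2
position: [0.5346, 0.3331, 0.1911]
orientation: [0.671, 0.741, 0.0, 0.0]
ft_force: [-1.6, -0.6, 5.7]
width: 0.0537
```

```bash
python3 pl.py .4984 -.0984 .3417 .0993
```

```text
t 41.2 pos [0.5346 0.3331 0.1911] phi 0.0987 tilt [0.0006 0.0003] w 0.0537 F [-1.6 -0.6  5.7]
 wz total frac -0.0002  rows>= 1.0
 shift frac [-0.8516 -0.1576 -0.3012]  rows>= 12.0
```

{"method": "drive_tool", "body": {"targets": [{"x": 0,"y": 0,"z": -0.04,"wx": 0,"wy": 0,"wz": 0,"grip": -1},{"x": 0,"y": 0,"z": -0.07,"wx": 0,"wy": 0,"wz": 0,"grip": -1},{"x": 0,"y": 0,"z": -0.07,"wx": 0,"wy": 0,"wz": 0,"grip": -1},{"x": 0,"y": 0,"z": -0.07,"wx": 0,"wy": 0,"wz": 0,"grip": -1},{"x": 0,"y": 0,"z": -0.05,"wx": 0,"wy": 0,"wz": 0,"grip": -1},{"x": -0.0354,"y": -0.0066,"z": 0,"wx": 0,"wy": 0,"wz": 0,"grip": -1},{"x": -0.071,"y": -0.0131,"z": 0,"wx": 0,"wy": 0,"wz": 0,"grip": -1},{"x": -0.071,"y": -0.0131,"z": 0,"wx": 0,"wy": 0,"wz": 0,"grip": -1},{"x": -0.071,"y": -0.0131,"z": 0,"wx": 0,"wy": 0,"wz": 0,"grip": -1},{"x": -0.071,"y": -0.0131,"z": 0,"wx": 0,"wy": 0,"wz": 0,"grip": -1}]}}

```text
time_s: 42.03
position: [0.5198, 0.1694, 0.3397]
orientation: [0.671, 0.741, -0.0, -0.0]
ft_force: [0.1, -0.9, -2.4]
width: 0.0543
```

{"method": "drive_tool", "body": {"targets": [{"x": -0.071,"y": -0.0131,"z": 0,"wx": 0,"wy": 0,"wz": 0,"grip": -1},{"x": -0.071,"y": -0.0131,"z": 0,"wx": 0,"wy": 0,"wz": 0,"grip": -1},{"x": -0.071,"y": -0.0131,"z": 0,"wx": 0,"wy": 0,"wz": 0,"grip": -1},{"x": -0.071,"y": -0.0131,"z": 0,"wx": 0,"wy": 0,"wz": 0,"grip": -1},{"x": -0.071,"y": -0.0131,"z": 0,"wx": 0,"wy": 0,"wz": 0,"grip": -1},{"x": -0.071,"y": -0.0131,"z": 0,"wx": 0,"wy": 0,"wz": 0,"grip": -1},{"x": -0.071,"y": -0.0131,"z": 0,"wx": 0,"wy": 0,"wz": 0,"grip": -1},{"x": -0.0354,"y": -0.0066,"z": 0,"wx": 0,"wy": 0,"wz": 0,"grip": -1},{"x": 0,"y": 0,"z": 0,"wx": 0,"wy": 0,"wz": 0,"grip": -1},{"x": 0,"y": 0,"z": 0,"wx": 0,"wy": 0,"wz": 0,"grip": -1}]}}

```text
time_s: 42.87
position: [0.4975, -0.0995, 0.3398]
orientation: [0.672, 0.74, -0.0, -0.0]
ft_force: [0.5, 0.7, -1.6]
width: 0.054
```

```bash
python3 pl.py .4984 -.0984 .1955 .0993
```

```text
t 42.87 pos [ 0.4975 -0.0995  0.3398] phi 0.0961 tilt [-0.0008  0.0003] w 0.054 F [ 0.5  0.7 -1.6]
 wz total frac -0.001  rows>= 1.0
 shift frac [0.0021 0.0021 0.2886]  rows>= 4.0
```

{"method": "drive_tool", "body": {"targets": [{"x": 0,"y": 0.001,"z": 0.06,"wx": 0,"wy": 0,"wz": 0,"grip": -1},{"x": 0,"y": 0,"z": 0.07,"wx": 0,"wy": 0,"wz": 0,"grip": -1},{"x": 0,"y": 0,"z": 0.07,"wx": 0,"wy": 0,"wz": 0,"grip": -1},{"x": 0,"y": 0,"z": 0.04,"wx": 0,"wy": 0,"wz": 0,"grip": -1},{"x": 0,"y": 0,"z": 0.02,"wx": 0,"wy": 0,"wz": 0,"grip": -1},{"x": 0,"y": 0,"z": 0,"wx": 0,"wy": 0,"wz": 0,"grip": -1},{"x": 0,"y": 0,"z": 0,"wx": 0,"wy": 0,"wz": 0,"grip": -1},{"x": 0,"y": 0,"z": 0,"wx": 0,"wy": 0,"wz": 0,"grip": -1}]}}

```text
time_s: 43.53
position: [0.4994, -0.0983, 0.2115]
orientation: [0.671, 0.741, 0.001, 0.001]
ft_force: [-0.7, -0.5, -0.2]
width: 0.0539
```

```bash
python3 pl.py .4984 -.0984 .1955 .0993
```

```text
t 43.53 pos [ 0.4994 -0.0983  0.2115] phi 0.0992 tilt [ 0.0019 -0.0003] w 0.0539 F [-0.7 -0.5 -0.2]
 wz total frac -0.0  rows>= 1.0
 shift frac [-0.0001 -0.0019  0.0321]  rows>= 1.0
```

{"method": "drive_tool", "body": {"targets": [{"x": 0,"y": -0.001,"z": 0.018,"wx": 0,"wy": 0,"wz": 0,"grip": -1},{"x": 0,"y": 0,"z": 0.01,"wx": 0,"wy": 0,"wz": 0,"grip": -1},{"x": 0,"y": 0,"z": 0.0035,"wx": 0,"wy": 0,"wz": 0,"grip": -1},{"x": 0,"y": 0,"z": 0,"wx": 0,"wy": 0,"wz": 0,"grip": -1},{"x": 0,"y": 0,"z": 0,"wx": 0,"wy": 0,"wz": 0,"grip": -1},{"x": 0,"y": 0,"z": 0,"wx": 0,"wy": 0,"wz": 0,"grip": -1}]}}

```text
time_s: 44.03
position: [0.4981, -0.0987, 0.1947]
orientation: [0.671, 0.741, 0.0, 0.0]
ft_force: [-0.8, 0.2, -0.8]
width: 0.0538
```

```bash
python3 pl.py .4984 -.0984 .1955 .0993
```

```text
t 44.03 pos [ 0.4981 -0.0987  0.1947] phi 0.0985 tilt [ 0.0001 -0.    ] w 0.0538 F [-0.8  0.2 -0.8]
 wz total frac -0.0002  rows>= 1.0
 shift frac [ 0.0005  0.0005 -0.0017]  rows>= 1.0
```

{"method": "drive_tool", "body": {"targets": [{"x": 0,"y": 0,"z": 0.002,"wx": 0,"wy": 0,"wz": 0,"grip": -1},{"x": 0,"y": 0,"z": 0,"wx": 0,"wy": 0,"wz": 0,"grip": -1},{"x": 0,"y": 0,"z": 0,"wx": 0,"wy": 0,"wz": 0,"grip": -1}]}}

```text
time_s: 44.28
position: [0.4983, -0.0987, 0.1941]
orientation: [0.671, 0.741, 0.0, 0.0]
ft_force: [-1.9, 0.5, 6.0]
width: 0.0543
```

```bash
python3 pl.py .4984 -.0984 .1955 .0993
```

```text
t 44.28 pos [ 0.4983 -0.0987  0.1941] phi 0.0986 tilt [ 0.0005 -0.0001] w 0.0543 F [-1.9  0.5  6. ]
 wz total frac -0.0002  rows>= 1.0
 shift frac [ 0.0005  0.0003 -0.0028]  rows>= 1.0
```

{"method": "drive_tool", "body": {"targets": [{"x": 0,"y": 0,"z": 0,"wx": 0,"wy": 0,"wz": 0,"grip": 1},{"x": 0,"y": 0,"z": 0,"wx": 0,"wy": 0,"wz": 0,"grip": 1},{"x": 0,"y": 0,"z": 0,"wx": 0,"wy": 0,"wz": 0,"grip": 1},{"x": 0,"y": 0,"z": 0,"wx": 0,"wy": 0,"wz": 0,"grip": 1},{"x": 0,"y": 0,"z": 0,"wx": 0,"wy": 0,"wz": 0,"grip": 1},{"x": 0,"y": 0,"z": -0.02,"wx": 0,"wy": 0,"wz": 0,"grip": 1},{"x": 0,"y": 0,"z": -0.06,"wx": 0,"wy": 0,"wz": 0,"grip": 1},{"x": 0,"y": 0,"z": -0.07,"wx": 0,"wy": 0,"wz": 0,"grip": 1},{"x": 0,"y": 0,"z": -0.07,"wx": 0,"wy": 0,"wz": 0,"grip": 1},{"x": 0,"y": 0,"z": -0.07,"wx": 0,"wy": 0,"wz": 0,"grip": 1}]}}

```text
time_s: 45.12
position: [0.4977, -0.0985, 0.3407]
orientation: [0.671, 0.741, -0.0, -0.0]
ft_force: [1.4, -0.3, 0.3]
width: 0.0853
```

{"method": "drive_tool", "body": {"targets": [{"x": 0.04,"y": 0,"z": -0.04,"wx": 0,"wy": 0,"wz": 0,"grip": 1},{"x": 0.07,"y": 0,"z": 0,"wx": 0,"wy": 0,"wz": 0,"grip": 1},{"x": 0.07,"y": 0,"z": 0,"wx": 0,"wy": 0,"wz": 0,"grip": 1},{"x": 0.07,"y": 0,"z": 0,"wx": 0,"wy": 0,"wz": 0,"grip": 1},{"x": 0.07,"y": 0,"z": 0,"wx": 0,"wy": 0,"wz": 0,"grip": 1},{"x": 0.07,"y": 0,"z": 0,"wx": 0,"wy": 0,"wz": 0,"grip": 1},{"x": 0.07,"y": 0,"z": 0,"wx": 0,"wy": 0,"wz": 0,"grip": 1},{"x": 0.07,"y": 0,"z": 0,"wx": 0,"wy": 0,"wz": 0,"grip": 1},{"x": 0.07,"y": 0,"z": 0,"wx": 0,"wy": 0,"wz": 0,"grip": 1},{"x": 0.07,"y": 0,"z": 0,"wx": 0,"wy": 0,"wz": 0,"grip": 1}]}}

```text
time_s: 45.95
position: [0.4644, 0.2364, 0.3594]
orientation: [0.671, 0.741, 0.0, 0.0]
ft_force: [1.2, -0.2, -0.2]
width: 0.0852
```

{"method": "drive_tool", "body": {"targets": [{"x": 0.07,"y": 0,"z": 0,"wx": 0,"wy": 0,"wz": 0,"grip": 1},{"x": 0.07,"y": 0,"z": 0,"wx": 0,"wy": 0,"wz": 0,"grip": 1},{"x": 0.07,"y": 0,"z": 0,"wx": 0,"wy": 0,"wz": 0,"grip": 1},{"x": 0.07,"y": 0,"z": 0,"wx": 0,"wy": 0,"wz": 0,"grip": 1},{"x": 0.04,"y": 0,"z": 0,"wx": 0,"wy": 0,"wz": 0,"grip": 1},{"x": 0,"y": 0,"z": 0,"wx": 0,"wy": 0,"wz": 0,"grip": 1},{"x": 0,"y": 0,"z": 0,"wx": 0,"wy": 0,"wz": 0,"grip": 1}]}}

```text
time_s: 46.53
position: [0.4488, 0.3948, 0.3588]
orientation: [0.671, 0.742, -0.0, 0.0]
ft_force: [0.8, -0.5, -0.2]
width: 0.0855
```

```bash
python3 pl.py .4984 .48 .35;python3 - <<'E'
from h import *
s=snap("side","pics/bf.png");a=snap("top","pics/af.png")
a=cv2.imread("pics/af.png");b=cv2.imread("pics/bf.png")
cv2.imwrite("pics/f1.png",cv2.resize(a[130:300,225:440],None,fx=3.5,fy=3.5,interpolation=2))
cv2.imwrite("pics/f2.png",cv2.resize(a[205:300,230:360],None,fx=6,fy=6,interpolation=2))
cv2.imwrite("pics/f3.png",cv2.resize(b[185:305,170:290],None,fx=5,fy=5,interpolation=2))
# diff offset vs original by centroid of colours
for n,im0,im1 in(("top",cv2.imread("pics/top0.png"),a),("side",cv2.imread("pics/side0.png"),b)):
  R=(slice(185,305),slice(170,360))
  for col in("g","r"):
    o=[]
    for im in(im0,im1):
      i=im[R].astype(int); m=(i[...,1]-i[...,2]>40) if col=="g" else (i[...,2]-i[...,1]>70)
      nn,l,st,ce=cv2.connectedComponentsWithStats(m.astype(np.uint8))
      o.append([(int(st[k,4]),ce[k].round(1).tolist()) for k in range(1,nn) if st[k,4]>15])
    print(n,col,o)
E
```

```text
t 46.53 pos [0.4488 0.3948 0.3588] phi 0.1007 tilt [-0.0001 -0.0003] w 0.0855 F [ 0.8 -0.5 -0.2]
 shift frac [0.1597 0.1158 0.0177]  rows>= 3.0
top g [[(602, [92.0, 57.3]), (58, [125.3, 72.6])], [(602, [92.0, 57.4]), (57, [125.6, 72.7]), (33, [37.0, 115.3]), (16, [22.3, 116.8])]]
top r [[(389, [152.0, 50.2])], [(395, [152.3, 51.1])]]
side g [[(385, [57.1, 19.2]), (42, [46.4, 32.0])], [(388, [57.0, 19.3]), (40, [46.7, 32.4])]]
side r [[(343, [79.3, 67.0])], [(343, [78.3, 67.4])]]
```

View pics/f1.png

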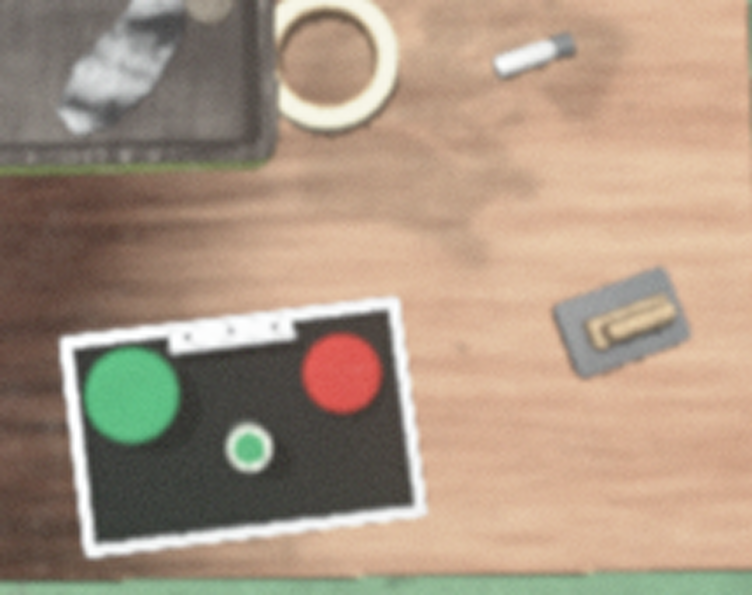

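View pics/f2.png

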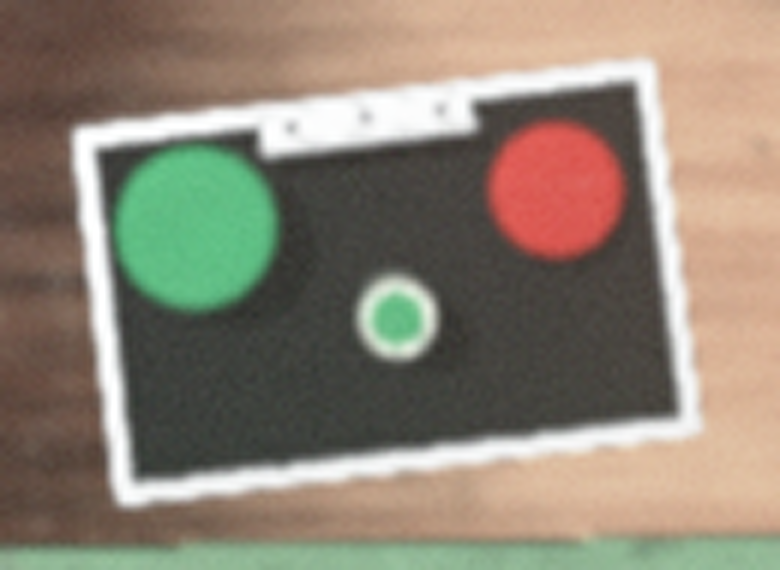

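View pics/f3.png

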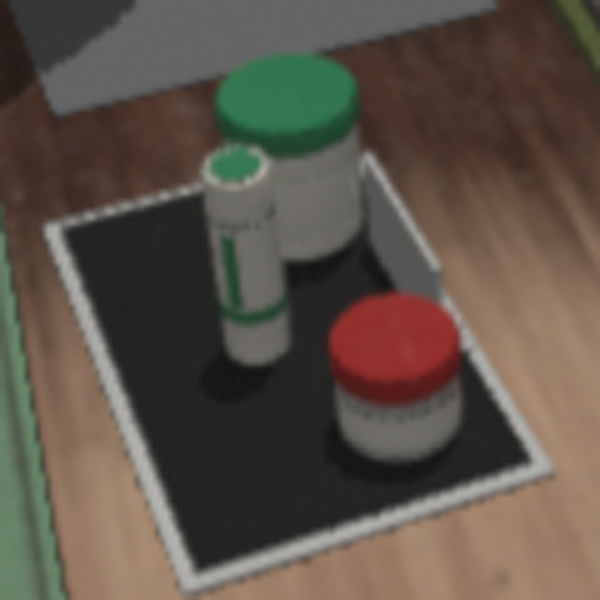

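```bash
python3 -c "
from h import env
print(env.job_done())"
```

```text
the job is handed in; nothing more can be done
None
```

I carried out the whole sequence and handed the job in at about 46.5 s; the hand-in gives no verdict.

I moved the glue stick, pot and tin to the grey mat. I then stood the stamp on the ink pad and put the glue stick, pot and tin back on the station.

**Last checks, from both cameras with the gripper open and the arm well clear:**
- **Pot and glue stick:** both stand upright, with lid centres within about 1 mm of the start pictures.
- **Tin:** it stands upright, about 2–2.5 mm off its start spot. The top camera shows a 0.9-pixel shift and the side camera about 1 pixel. The limit is 15 mm.
- **Stamp:** it stands upright and aligned with the pad, about 2–3 mm from the middle. I judged this from the pictures by eye.
- **Tape and vial:** the arm stayed clear of both, and they look unmoved in the last picture. I did not measure them.

**Disagreement:** the two cameras differed by 2–5 mm on the starting positions. I used averages and repeated the same tool poses for putting things back.

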